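# Unload cured test coupons from the clamp fixture

### The arm

A 6-joint arm with a two-finger parallel gripper is mounted at the origin on the work surface. World frame = base frame: x ahead of the robot, y to its left, z up, the work surface at z = 0. Lengths are in m, angles in rad, forces in N, time in s.
With the tool pointing down it reaches from about 0.375 to 0.975 m from the base axis. Payload 3.8 kg.
Tool frame: the origin (TCP) lies at the very end of the fingers, on their centre line; the grasp point (between the pads) lies bot.grasp_offset behind it (bot.grasp_offset is the distance from the TCP to the grasp point, in m); y points along the fingers, x is the direction in which the jaws open and shut, and the axes are right-handed (so a half turn about y gives the same grasp; the last joint's range is limited). The gripper opens to 85 mm and grips with 20 to 120 N. Pads are 22 mm wide; open, the fingers measure 114 mm over their backs; the gripper's body (76 mm by 85 mm) begins 54 mm behind the grasp point. The pads swing forward as they close: fully open they stand 13 mm farther back than shut.
Start: joints at [1.07, 0.264, 1.604, -0, 1.274, -0.037], TCP at [0.302, 0.604, 0.231] pointing down, gripper open.
Joint ranges: [-2.63, 2.63], [-0.94, 2.18], [0.31, 2.57], [-1.31, 4.45], [0, 2.66], [-2.55, 2.55]. Speed limits (rad/s): [2.57, 2.57, 3.14, 3.14, 3.14, 3.14].

### API

Orientations are given as a rotation vector (axis times angle).
In Python, from workcell import sensors, read_camera, job, bot gives the robot as it stands.
- The arm moves only by the tool arm_command, never from a script. Its argument "deltas" is a list of rows, each a list of 4 numbers: the shift along the tool's x, y, z in m, then the turn about the tool's y in rad. A call has 1 to 20 rows; each row shifts and turns the commanded pose from where the row before left it, along the tool's axes as they then stand; what a row does not reach is not made up. A row lasts 1/8 s, in which the tool goes at most 62.5 mm and 10.7 degrees, less where a joint would pass 70% of its speed; a pose out of reach is approached as far as the arm can. A call is refused whole if a number of a shift passes 0.0625 or a number of a turn 0.188, either way. A call with a gripper value outside its range is refused whole. "fingers" is the finger opening in m, from 0 to 0.0854, set as the call begins (left out, the last holds). The fingers move at their own pace and stop on an object; "newtons" is the grip in N (left out, the last holds). Time passes only in rows, so rows that do not move let the fingers close. It gives the time, the measured TCP pose, the force and the opening at its end, in the units of the state.
- sensors.read_state(): the state, without advancing time (a new reading comes with each control period).
- read_camera(name): name is "scene" or "side" or "wrist"; returns a dict with "color" (420x560x3 uint8, red, green, blue), "vfov" (degrees; the focal length in pixels is half the picture's height over the tangent of half this angle, whatever the lens; pixels are square), "cx", "cy" (the principal point, pixels), "R" (3x3) and "t" (3): a world point X has camera coordinates R X + t; the wrist camera has in their place "T_tool_cam" (4x4, takes a point from camera to tool coordinates, whose origin is the TCP and whose axes are the tool frame's). Camera axes: x right, y down, z forward; pixel columns grow to the right and rows downward; lengths in m; the calibration is good to about 2 mm. The wrist camera is an equidistant fisheye: a pixel r from the principal point sees the ray r / f radians off the axis. A picture is of the moment at which its call begins: read the wrist's pose just before it. There is no depth.
- job.finish_job(): hands the job in, once; it reports no verdict.
The state is a dict: "time": time; "q": joint angles; "joint_vel": joint speeds; "joint_torque": joint torques, N m; "tool_pos": TCP position; "tcp_rot": TCP orientation; "wrist_force": force on the tool from outside, world axes, zero at the start; "torque": the same for the moment, N m; "width": opening from 0.0 (shut) to 1.0 (fully open).
Only numpy, scipy, OpenCV 4.12 (cv2) and the standard library are available. Lean on these libraries where they do the work, as an engineer would, in place of code of your own. Each camera call takes 0.05 s, during which the arm holds its last target.

### The job

Lift the red clamp bar of the curing fixture right up and leave it up while you slide every test coupon out towards the front, from beneath the bar and the rear lip. Lay each coupon flat in a coupon compartment of its own in the white tray, its black grip at the end next to the long brush compartment, and lay the dust brush flat along that brush compartment. When the coupons are in the tray, swing the clamp bar fully down again; leave the bottle, beaker and tip box where they stand.

Things in the scene. Friction and masses are not known exactly. Their poses are not given: they have to be found in the camera images.
- fixture: fixed aluminium deck 150 x 330 mm, top 24 mm up; origin at bench level, deck x -55..95, y +-165 mm; -x = its front. Coupons lie in lanes y = +-36, +-108 mm (any in any), x -60..50 mm, grip to the front, tops 63 mm up. Their rear 15 to 20 mm are under a fixed dark lip (front edge x = 34 mm, 8 mm over the deck, stop behind): slide a coupon 25 mm or more to -x before lifting it
- clampbar (a joint): angle of the red clamp bar (rad): 0 = closed, down over the coupons; grows as the bar is lifted up and back; stop at 1.4. A stiff friction hinge (about 0.35 N m, 4 to 8 N at the handle): it stays wherever it is left
- clampbar_handle (a point): centre of the clamp bar's round black handle: rod of 10 mm diameter, 76 mm long along the fixture's y, on two posts 68 mm apart. Closed, it is 82 mm above the bench and 38 mm above the bar's top, 60 mm in front of and 45 mm above the hinge axis, about which it swings (radius 75 mm). The rod can turn between the fingers
- clampbar_hinge (a point): middle of the clamp bar's hinge axis (along the fixture's y, 37 mm above the bench, fixture x = +75 mm). The red bar, 330 mm long, 20 x 14 mm, lies 60 mm in front of it when closed, 1 mm above the coupon plates, carried by two arms at fixture y = +-158 mm; raised, bar and arms stand up to 110 mm above the bench at the fixture's rear: do not carry a coupon through them
- tray: shallow white tray with grey walls, 204 x 236 mm, fixed to the bench; origin at bench level in its middle. Floor 3 mm, wall tops 11 mm above the bench, walls 4 mm thick. The front part (-x, roughly to the robot) is one long brush compartment across the width; behind it are four coupon compartments side by side, long side along x
- brush_slot (a point): centre of the floor of the brush compartment, 70 mm (tray x) by 228 mm (tray y) inside, walls 8 mm above its floor; axes as the tray's
- brush_center (a point): centre of the dust brush (half-way up): 140 mm long along its x, 16 mm high; wooden handle 16 mm wide from x = -70 to +25 mm, black head 26 mm wide at the +x end. Lies on the bench in front of the fixture. About 50 g
- bottle: bystander: brown bottle, 66 mm wide, 150 mm high, origin at its foot
- beaker: bystander: glass beaker, 72 mm wide, 90 mm high, origin at its foot
- tipbox: bystander: blue box 70 x 100 x 60 mm, origin under its centre
- slot0 (a point): centre of the floor of coupon compartment 0, 122 mm (tray x) by 54 mm (tray y) inside, walls 8 mm above its floor; axes as the tray's. A coupon laid rightly has its grip 35 mm from here towards -x (the brush compartment)
- coupon0_grip (a point): blue test coupon (may be absent): flat plate 110 x 46 x 5 mm with an upright black grip 30 mm (x) by 12 mm (y), 34 mm high above the plate. This point is the centre of the grip, 17 mm above the plate's top, 22 mm above its underside; the plate's centre lies 35 mm from it along +x. z up. About 120 g
- slot1 (a point): centre of the floor of coupon compartment 1, 122 mm (tray x) by 54 mm (tray y) inside, walls 8 mm above its floor; axes as the tray's. A coupon laid rightly has its grip 35 mm from here towards -x (the brush compartment)
- coupon1_grip (a point): yellow test coupon (may be absent): flat plate 110 x 46 x 5 mm with an upright black grip 30 mm (x) by 12 mm (y), 34 mm high above the plate. This point is the centre of the grip, 17 mm above the plate's top, 22 mm above its underside; the plate's centre lies 35 mm from it along +x. z up. About 120 g
- slot2 (a point): centre of the floor of coupon compartment 2, 122 mm (tray x) by 54 mm (tray y) inside, walls 8 mm above its floor; axes as the tray's. A coupon laid rightly has its grip 35 mm from here towards -x (the brush compartment)
- coupon2_grip (a point): green test coupon (may be absent): flat plate 110 x 46 x 5 mm with an upright black grip 30 mm (x) by 12 mm (y), 34 mm high above the plate. This point is the centre of the grip, 17 mm above the plate's top, 22 mm above its underside; the plate's centre lies 35 mm from it along +x. z up. About 120 g
- slot3 (a point): centre of the floor of coupon compartment 3, 122 mm (tray x) by 54 mm (tray y) inside, walls 8 mm above its floor; axes as the tray's. A coupon laid rightly has its grip 35 mm from here towards -x (the brush compartment)
- coupon3_grip (a point): orange test coupon (may be absent): flat plate 110 x 46 x 5 mm with an upright black grip 30 mm (x) by 12 mm (y), 34 mm high above the plate. This point is the centre of the grip, 17 mm above the plate's top, 22 mm above its underside; the plate's centre lies 35 mm from it along +x. z up. About 120 g
Things that resemble listed ones, but are neither listed nor needed, are in the scene too. What is shaped like the part that bears brush_center but pink or purple is not meant. What is shaped like the part that bears coupon0_grip but pink is not meant.

How it is judged:
On the way, in this order (a step that is already met when the one before it is completed fails the run):
1. the clamp bar is lifted beyond 1.05 rad (60 degrees) while every coupon still lies where it was held (within 12 mm) (value of joint clampbar above 1.05 rad and distance of each of coupon0_grip, coupon1_grip, coupon2_grip, coupon3_grip from where it was at the start of the episode below 0.012 m), for 0.2 s.
2. every coupon has been taken at least 80 mm from its place, with the bar still up (over 0.8 rad) (value of joint clampbar above 0.8 rad and distance of each of coupon0_grip, coupon1_grip, coupon2_grip, coupon3_grip from where it was at the start of the episode above 0.08 m), for 0.1 s.
At the end, for the whole second after the job is handed in: Bar down (under 0.12 rad). Each coupon flat (tilt under 0.1) in its own compartment, grip at the brush end, within 11 mm lengthwise, 12 mm across, 0.2 rad. Brush on the floor of its compartment, along it within 0.35 rad. All released, at rest (value of joint clampbar below 0.12 rad and ((x of coupon0_grip in the frame of slot0 between -0.046 and -0.024 m and y of coupon0_grip in the frame of slot0 between -0.012 and 0.012 m and z of coupon0_grip in the frame of slot0 between 0.017 and 0.026 m and angle between the x axis of coupon0_grip and the x axis of slot0, either way round below 0.2 rad and angle between coupon0_grip's own z axis and vertical below 0.1 rad) or (x of coupon0_grip in the frame of slot1 between -0.046 and -0.024 m and y of coupon0_grip in the frame of slot1 between -0.012 and 0.012 m and z of coupon0_grip in the frame of slot1 between 0.017 and 0.026 m and angle between the x axis of coupon0_grip and the x axis of slot1, either way round below 0.2 rad and angle between coupon0_grip's own z axis and vertical below 0.1 rad) or (x of coupon0_grip in the frame of slot2 between -0.046 and -0.024 m and y of coupon0_grip in the frame of slot2 between -0.012 and 0.012 m and z of coupon0_grip in the frame of slot2 between 0.017 and 0.026 m and angle between the x axis of coupon0_grip and the x axis of slot2, either way round below 0.2 rad and angle between coupon0_grip's own z axis and vertical below 0.1 rad) or (x of coupon0_grip in the frame of slot3 between -0.046 and -0.024 m and y of coupon0_grip in the frame of slot3 between -0.012 and 0.012 m and z of coupon0_grip in the frame of slot3 between 0.017 and 0.026 m and angle between the x axis of coupon0_grip and the x axis of slot3, either way round below 0.2 rad and angle between coupon0_grip's own z axis and vertical below 0.1 rad)) and contact force between each of coupon0, coupon1, coupon2, coupon3, brush and the fingers below 0.2 N and linear speed of each of coupon0, coupon1, coupon2, coupon3, brush below 0.02 m/s and ((x of coupon1_grip in the frame of slot0 between -0.046 and -0.024 m and y of coupon1_grip in the frame of slot0 between -0.012 and 0.012 m and z of coupon1_grip in the frame of slot0 between 0.017 and 0.026 m and angle between the x axis of coupon1_grip and the x axis of slot0, either way round below 0.2 rad and angle between coupon1_grip's own z axis and vertical below 0.1 rad) or (x of coupon1_grip in the frame of slot1 between -0.046 and -0.024 m and y of coupon1_grip in the frame of slot1 between -0.012 and 0.012 m and z of coupon1_grip in the frame of slot1 between 0.017 and 0.026 m and angle between the x axis of coupon1_grip and the x axis of slot1, either way round below 0.2 rad and angle between coupon1_grip's own z axis and vertical below 0.1 rad) or (x of coupon1_grip in the frame of slot2 between -0.046 and -0.024 m and y of coupon1_grip in the frame of slot2 between -0.012 and 0.012 m and z of coupon1_grip in the frame of slot2 between 0.017 and 0.026 m and angle between the x axis of coupon1_grip and the x axis of slot2, either way round below 0.2 rad and angle between coupon1_grip's own z axis and vertical below 0.1 rad) or (x of coupon1_grip in the frame of slot3 between -0.046 and -0.024 m and y of coupon1_grip in the frame of slot3 between -0.012 and 0.012 m and z of coupon1_grip in the frame of slot3 between 0.017 and 0.026 m and angle between the x axis of coupon1_grip and the x axis of slot3, either way round below 0.2 rad and angle between coupon1_grip's own z axis and vertical below 0.1 rad)) and ((x of coupon2_grip in the frame of slot0 between -0.046 and -0.024 m and y of coupon2_grip in the frame of slot0 between -0.012 and 0.012 m and z of coupon2_grip in the frame of slot0 between 0.017 and 0.026 m and angle between the x axis of coupon2_grip and the x axis of slot0, either way round below 0.2 rad and angle between coupon2_grip's own z axis and vertical below 0.1 rad) or (x of coupon2_grip in the frame of slot1 between -0.046 and -0.024 m and y of coupon2_grip in the frame of slot1 between -0.012 and 0.012 m and z of coupon2_grip in the frame of slot1 between 0.017 and 0.026 m and angle between the x axis of coupon2_grip and the x axis of slot1, either way round below 0.2 rad and angle between coupon2_grip's own z axis and vertical below 0.1 rad) or (x of coupon2_grip in the frame of slot2 between -0.046 and -0.024 m and y of coupon2_grip in the frame of slot2 between -0.012 and 0.012 m and z of coupon2_grip in the frame of slot2 between 0.017 and 0.026 m and angle between the x axis of coupon2_grip and the x axis of slot2, either way round below 0.2 rad and angle between coupon2_grip's own z axis and vertical below 0.1 rad) or (x of coupon2_grip in the frame of slot3 between -0.046 and -0.024 m and y of coupon2_grip in the frame of slot3 between -0.012 and 0.012 m and z of coupon2_grip in the frame of slot3 between 0.017 and 0.026 m and angle between the x axis of coupon2_grip and the x axis of slot3, either way round below 0.2 rad and angle between coupon2_grip's own z axis and vertical below 0.1 rad)) and ((x of coupon3_grip in the frame of slot0 between -0.046 and -0.024 m and y of coupon3_grip in the frame of slot0 between -0.012 and 0.012 m and z of coupon3_grip in the frame of slot0 between 0.017 and 0.026 m and angle between the x axis of coupon3_grip and the x axis of slot0, either way round below 0.2 rad and angle between coupon3_grip's own z axis and vertical below 0.1 rad) or (x of coupon3_grip in the frame of slot1 between -0.046 and -0.024 m and y of coupon3_grip in the frame of slot1 between -0.012 and 0.012 m and z of coupon3_grip in the frame of slot1 between 0.017 and 0.026 m and angle between the x axis of coupon3_grip and the x axis of slot1, either way round below 0.2 rad and angle between coupon3_grip's own z axis and vertical below 0.1 rad) or (x of coupon3_grip in the frame of slot2 between -0.046 and -0.024 m and y of coupon3_grip in the frame of slot2 between -0.012 and 0.012 m and z of coupon3_grip in the frame of slot2 between 0.017 and 0.026 m and angle between the x axis of coupon3_grip and the x axis of slot2, either way round below 0.2 rad and angle between coupon3_grip's own z axis and vertical below 0.1 rad) or (x of coupon3_grip in the frame of slot3 between -0.046 and -0.024 m and y of coupon3_grip in the frame of slot3 between -0.012 and 0.012 m and z of coupon3_grip in the frame of slot3 between 0.017 and 0.026 m and angle between the x axis of coupon3_grip and the x axis of slot3, either way round below 0.2 rad and angle between coupon3_grip's own z axis and vertical below 0.1 rad)) and x of brush_center in the frame of brush_slot between -0.03 and 0.03 m and y of brush_center in the frame of brush_slot between -0.055 and 0.055 m and z of brush_center in the frame of brush_slot between 0.004 and 0.014 m and angle between the x axis of brush_center and the y axis of brush_slot, either way round below 0.35 rad); the robot touches nothing.
It fails at once if the bottle is pushed more than 30 mm or tipped (distance of bottle from where it was at the start of the episode above 0.03 m or angle between bottle's own z axis and vertical above 0.5 rad).
It fails at once if the beaker is pushed more than 30 mm or tipped (distance of beaker from where it was at the start of the episode above 0.03 m or angle between beaker's own z axis and vertical above 0.5 rad).
It fails at once if the tipbox is pushed more than 30 mm or tipped (distance of tipbox from where it was at the start of the episode above 0.03 m or angle between tipbox's own z axis and vertical above 0.5 rad).
Of coupon0, coupon1, coupon2, coupon3 only 2 to 4 are there at a start; the rules pass over those that are not, and their reading is None.
At some moment in a run one of brush may be knocked a few centimetres aside while the robot is not near it.
Once in a run the grip may slacken for a moment while it holds something.
It also fails if it takes over 210 s, if anything falls off the work surface, if the arm or the gripper's body presses on something with over 40 N, if the wrist force passes 120 N, or if a joint passes its speed limit or range.

## Working session

There is one attempt and no reset: what is moved stays moved. The work goes in short steps, Python scripts to look and compute and a tool call to move; the robot and the scene stay as the last step left them, time stands still between calls to the robot, and variables do not carry over. Pictures are saved under pics/ and viewed, and the job is handed in when it is done.

Besides the shell and the picture viewer there is one more tool, called as name([rows], argument=value, ...), one row to a line, values as JSON. arm_command: Moves the arm, as the interface text tells. Its arguments: {"type":"object","properties":{"deltas":{"type":"array"},"fingers":{"type":"number"},"newtons":{"type":"number"}},"required":["deltas"]}

```bash
ls; mkdir -p pics; cat > h.py <<'E'
import numpy as np, cv2
from workcell import sensors, read_camera, job, bot
from scipy.spatial.transform import Rotation as Ro
def snap(name,fn):
    s=sensors.read_state(); c=read_camera(name)
    cv2.imwrite('pics/'+fn+'.png',c['color'][:,:,::-1])
    c['state']=s; np.save('pics/'+fn+'.npy',c,allow_pickle=True); return c
def load(fn): return np.load('pics/'+fn+'.npy',allow_pickle=True).item()
def ray(c,u,v):
    f=c['color'].shape[0]/2/np.tan(np.radians(c['vfov'])/2)
    if 'R' in c:
        R=np.array(c['R']);t=np.array(c['t'])
        d=R.T@np.array([(u-c['cx'])/f,(v-c['cy'])/f,1]); return -R.T@t,d/np.linalg.norm(d)
    a=np.array([u-c['cx'],v-c['cy']]);r=np.hypot(*a);th=r/f
    d=np.array([*(a/max(r,1e-9)*np.sin(th)),np.cos(th)])
    T=np.array(c['T_tool_cam']);s=c['state'];Rw=Ro.from_rotvec(s['tcp_rot']).as_matrix()
    return Rw@T[:3,3]+np.array(s['tool_pos']),Rw@T[:3,:3]@d
def onz(c,u,v,z):
    o,d=ray(c,u,v); return o+d*(z-o[2])/d[2]
def proj(c,X):
    f=c['color'].shape[0]/2/np.tan(np.radians(c['vfov'])/2)
    if 'R' in c:
        p=np.array(c['R'])@X+np.array(c['t']); return p[:2]/p[2]*f+[c['cx'],c['cy']]
    T=np.array(c['T_tool_cam']);s=c['state'];Rw=Ro.from_rotvec(s['tcp_rot']).as_matrix()
    p=T[:3,:3].T@(Rw.T@(np.array(X)-s['tool_pos'])-T[:3,3])
    r=np.hypot(p[0],p[1]);th=np.arctan2(r,p[2]); return p[:2]/r*th*f+[c['cx'],c['cy']]
E
python3 - <<'E'
from h import *
for n in ['scene','side','wrist']:
    c=snap(n,n+'0'); print(n,c['vfov'],c['cx'],c['cy'],[ (k,np.round(c[k],3).tolist()) for k in c if k in('R','t','T_tool_cam')])
s=sensors.read_state();print(s,bot.grasp_offset)
print(Ro.from_rotvec(s['tcp_rot']).as_matrix().round(3))
E
```

```text
pics
scene 57.50737756612317 281.0247741300873 209.98108935597523 [('R', [[0.748, 0.663, -0.014], [0.533, -0.614, -0.582], [-0.394, 0.428, -0.813]]), ('t', [-0.461, -0.198, 1.329])]
side 55.76199602878893 281.96404625322856 211.51958724448778 [('R', [[0.958, -0.287, -0.016], [-0.154, -0.467, -0.871], [0.242, 0.836, -0.492]]), ('t', [-0.478, 0.2, 1.204])]
wrist 65.70646984690485 277.00361340954635 207.42058694508054 [('T_tool_cam', [[1.0, 0.001, -0.001, -0.001], [0.001, -0.31, 0.951, -0.142], [0.0, -0.951, -0.31, 0.079], [0.0, 0.0, 0.0, 1.0]])]
{'time': 0.15, 'q': array([ 1.07010204e+00,  2.64597894e-01,  1.60511211e+00, -2.06755307e-05,
        1.27369230e+00, -3.69153017e-02]), 'joint_vel': array([ 0.0013945 , -0.00160198, -0.00442115,  0.00034538,  0.00087868,
       -0.00172139]), 'joint_torque': array([-2.44804829e-05, -5.15903807e+01, -3.67958629e+01, -6.35876086e-05,
        8.01373593e-03, -3.49472737e-05]), 'tool_pos': array([0.30168207, 0.60317214, 0.23020805]), 'tcp_rot': array([-1.39453452, -0.86000677,  0.86256886]), 'wrist_force': array([ 0.15928236, -0.38347721, -0.98318876]), 'torque': array([-0.01384404,  0.00945069,  0.03584445]), 'width': 1.0031734749363934} 0.0187
[[ 0.447 -0.001 -0.894]
 [ 0.894 -0.002  0.447]
 [-0.002 -1.     0.   ]]
```

View pics/scene0.png

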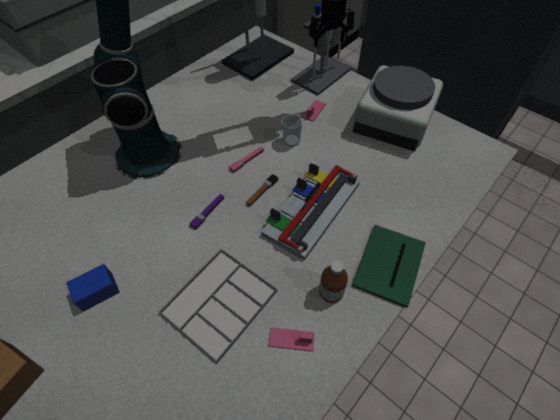

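View pics/side0.png

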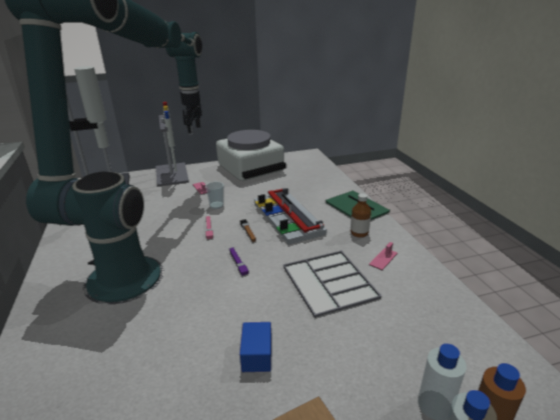

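View pics/wrist0.png

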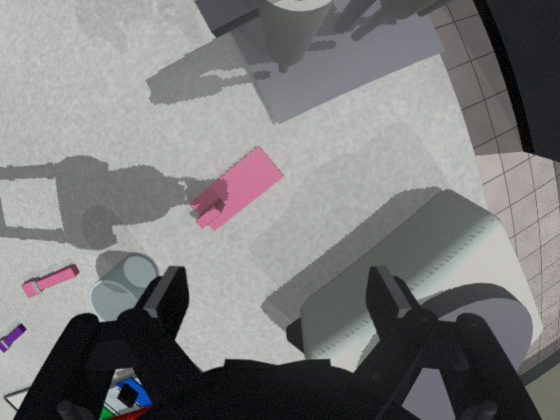

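```bash
python3 - <<'E'
from h import *
a=load('scene0')['color'][140:270,180:380]
cv2.imwrite('pics/sc0crop.png',cv2.resize(a[:,:,::-1],None,fx=4,fy=4,interpolation=cv2.INTER_CUBIC))
a=load('side0')['color'][170:330,180:400]
cv2.imwrite('pics/si0crop.png',cv2.resize(a[:,:,::-1],None,fx=3.6,fy=3.6,interpolation=cv2.INTER_CUBIC))
E
```

```text
(no output)
```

View pics/sc0crop.png

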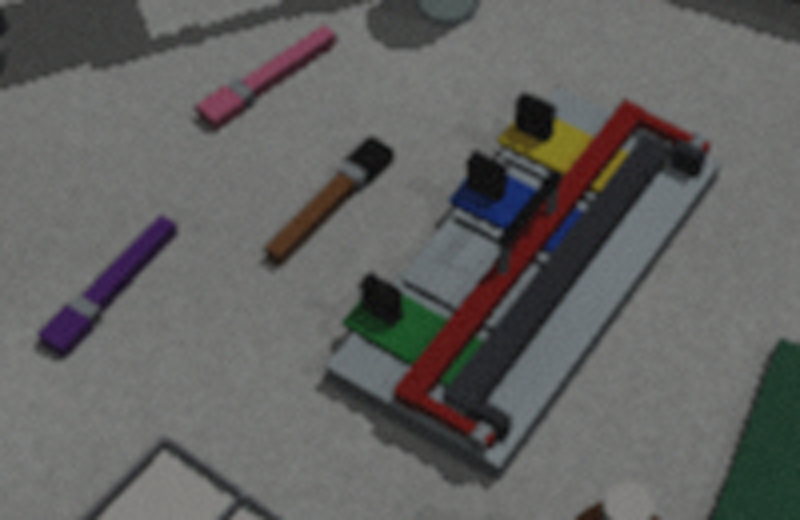

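View pics/si0crop.png

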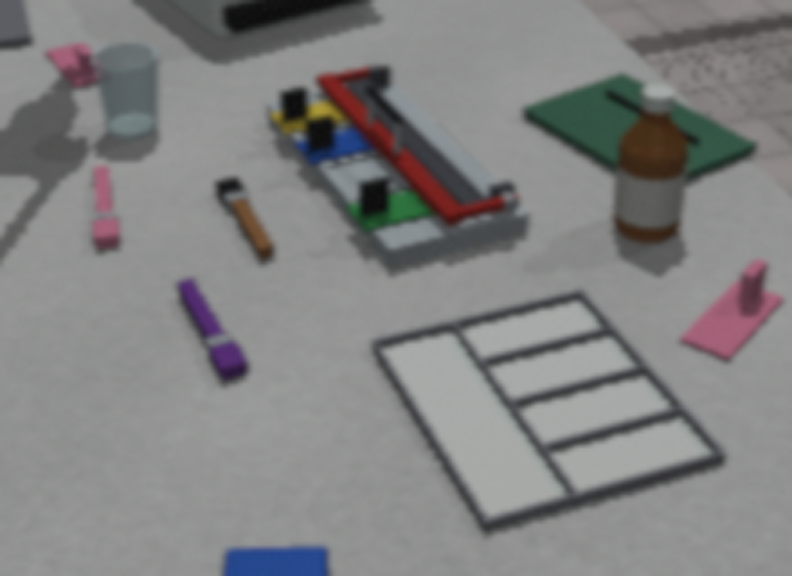

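```bash
python3 - <<'E'
from h import *
c=load('scene0'); d=load('side0')
S=lambda u,v:(u/4+180-.4,v/4+140-.4)
P=lambda u,v:(u/3.6+180-.4,v/3.6+170-.4)
def tri(a,b):
    o1,d1=ray(c,*a);o2,d2=ray(d,*b)
    A=np.stack([d1,-d2],1);s=np.linalg.lstsq(A,o2-o1,rcond=None)[0]
    p=o1+s[0]*d1;q=o2+s[1]*d2;return (p+q)/2,np.linalg.norm(p-q)
for n,u,v,z in [('fr-',332,368,.024),('re-',497,468,.024),('re+',717,165,.024),('fr+',560,88,.024),
  ('Ybase',537,132,.029),('Bbase',487,193,.029),('Gbase',382,314,.029),('brush tip',272,255,.012),('head',380,155,.012)]:
    print('scene',n,onz(c,*S(u,v),z).round(4))
for n,u,v,z in [('re-',525,222,.024),('fr-',392,258,.024),('Gbase',374,210,.029),('Bbase',320,147,.029),('Ybase',294,116,.029),('brush tail',265,250,.012),('brush head',229,187,.012),
 ('tray A',378,347,.011),('tray B',580,296,.011),('tray C',720,459,.011),('tray D',488,528,.011)]:
    print('side',n,onz(d,*P(u,v),z).round(4))
for n,u,v in [('trayL',163,309),('trayTop',223,252),('trayR',277,292),('trayB',217,358)]:
    print('scene tray',n,onz(c,u,v,.011).round(4))
for n,u,v,z in [('bottle',333,297,0.),('beaker',291,140,0.),('tipbox',95,290,.03)]:
    print(n,onz(c,u,v,z).round(3))
E
```

```text
scene fr- [0.532  0.0156 0.024 ]
scene re- [0.6738 0.0309 0.024 ]
scene re+ [0.632  0.3546 0.024 ]
scene fr+ [0.4871 0.3383 0.024 ]
scene Ybase [0.5053 0.2848 0.029 ]
scene Bbase [0.5152 0.2103 0.029 ]
scene Gbase [0.53   0.0719 0.029 ]
scene brush tip [0.4209 0.0655 0.012 ]
scene head [0.4163 0.1948 0.012 ]
side re- [0.6617 0.0194 0.024 ]
side fr- [ 5.22e-01 -2.00e-04  2.40e-02]
side Gbase [0.5283 0.0776 0.029 ]
side Bbase [0.5108 0.2145 0.029 ]
side Ybase [0.5017 0.2901 0.029 ]
side brush tail [0.4168 0.0673 0.012 ]
side brush head [0.4082 0.1926 0.012 ]
side tray A [ 0.4752 -0.1083  0.011 ]
side tray B [ 0.6699 -0.0923  0.011 ]
side tray C [ 0.6835 -0.3229  0.011 ]
side tray D [ 0.4883 -0.3377  0.011 ]
scene tray trayL [ 0.4935 -0.3203  0.011 ]
scene tray trayTop [ 0.488  -0.1024  0.011 ]
scene tray trayR [ 0.6837 -0.0915  0.011 ]
scene tray trayB [ 0.6881 -0.3113  0.011 ]
bottle [ 0.801 -0.001  0.   ]
beaker [ 0.334  0.372 -0.   ]
tipbox [ 0.328 -0.407  0.03 ]
```

arm_command([
  [0,-0.03,0,0],
  [0,-0.04,0,0.16],
  [0,-0.03,0,0.16],
  [0,0,0,0.16],
  [0,0,0,0.16],
  [0,0,0,0.16],
  [0,0,0,0.17],
  [0.02,0,-0.05,0],
  [0.02,0,-0.05,0],
  [0.02,0,-0.05,0],
  [0.02,0,-0.05,0],
  [0.02,0,-0.05,0],
  [0.02,0,-0.05,0],
  [0.02,0,-0.05,0],
  [0.02,0,-0.05,0],
  [0.027,0,-0.063,0],
  [0,0,0,0],
  [0,0,0,0],
])

```text
out of range: a shift must lie within [-0.0625, 0.0625]
```

arm_command([
  [0,-0.03,0,0],
  [0,-0.04,0,0.16],
  [0,-0.03,0,0.16],
  [0,0,0,0.16],
  [0,0,0,0.16],
  [0,0,0,0.16],
  [0,0,0,0.17],
  [0.02,0,-0.05,0],
  [0.02,0,-0.05,0],
  [0.02,0,-0.05,0],
  [0.02,0,-0.05,0],
  [0.02,0,-0.05,0],
  [0.02,0,-0.05,0],
  [0.02,0,-0.05,0],
  [0.02,0,-0.05,0],
  [0.027,0,-0.06,0],
  [0,0,0,0],
  [0,0,0,0],
])

```text
time: 2.4
tool_pos: [0.5481, 0.1761, 0.3308]
tcp_rot: [-1.568, -0.106, 0.107]
wrist_force: [0.3, 0.9, -1.2]
width: 0.999
```

```bash
python3 - <<'E'
from h import *
c=snap('wrist','w1');s=c['state'];print(s['tool_pos'],Ro.from_rotvec(s['tcp_rot']).as_matrix().round(3).tolist())
E
```

```text
[0.54805072 0.17614086 0.33083632] [[0.991, -0.001, -0.135], [0.135, 0.0, 0.991], [-0.001, -1.0, 0.0]]
```

View pics/w1.png

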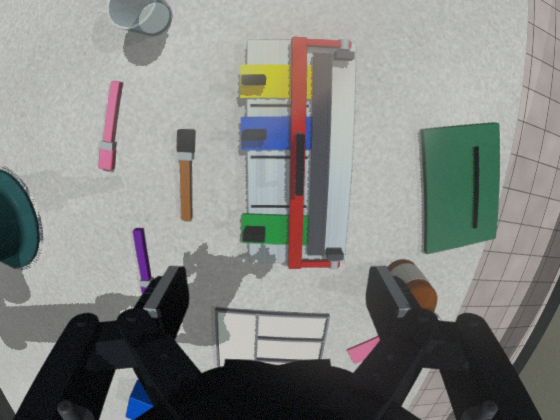

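```bash
python3 - <<'E'
from h import *
a=load('w1')['color'][25:285,165:365]
b=cv2.convertScaleAbs(cv2.resize(a[:,:,::-1],None,fx=3,fy=3,interpolation=cv2.INTER_CUBIC)[:600],alpha=1.5)
cv2.imwrite('pics/w1c.png',cv2.resize(a[:,:,::-1],None,fx=2.3,fy=2.3,interpolation=cv2.INTER_CUBIC))
b=cv2.resize(a[25:235,60:190,::-1],None,fx=2.85,fy=2.85,interpolation=cv2.INTER_CUBIC)
cv2.imwrite('pics/w1d.png',cv2.convertScaleAbs(b,alpha=1.6))
E
```

```text
(no output)
```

View pics/w1c.png

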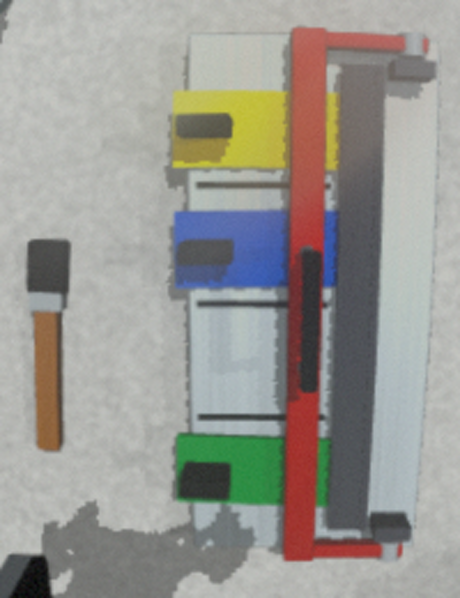

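View pics/w1d.png

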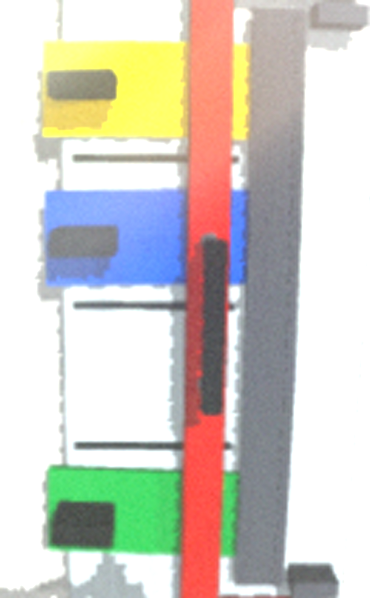

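```bash
python3 - <<'E'
from h import *
c=load('w1'); 
S=lambda u,v:(u/2.3+165-.3,v/2.3+25-.3)
D=lambda u,v:(u/2.85+225-.3,v/2.85+50-.3)
def pr(n,p,z): print(n,onz(c,*p,z).round(4)); return onz(c,*p,z)
a=pr('handle top',D(212,240),.084);b=pr('handle bot',D(211,411),.084)
print('len',np.linalg.norm(a-b),'mid',(a+b)/2,'yaw',np.arctan2(-(a-b)[0],(a-b)[1]))
a=pr('bar+ fr',S(291,28),.044);b=pr('bar- fr',S(284,559),.044);print('len',np.linalg.norm(a-b),'yaw',np.arctan2(-(a-b)[0],(a-b)[1]),(a+b)/2)
a=pr('deck fr+',S(190,35),.024);
for n,u1,v1,u2,v2 in [('Y',173,91,173,165),('B',175,212,175,287),('G',176,434,176,499)]:
    a=pr(n+'+',S(u1,v1),.029);b=pr(n+'-',S(u2,v2),.029);print(np.linalg.norm(a-b),(a+b)/2)
for n,u,v in [('Y',204,120),('B',205,246),('G',205,465)]: pr('grip '+n,S(u,v),.063)
a=pr('head',S(49,240),.016);b=pr('tail',S(50,450),.016);print(np.linalg.norm(a-b),(a+b)/2)
E
```

```text
handle top [0.5679 0.2227 0.084 ]
handle bot [0.5787 0.1489 0.084 ]
len 0.07462420500041857 mid [0.57326126 0.18579538 0.084     ] yaw 0.1454083506695191
bar+ fr [0.5427 0.3464 0.044 ]
bar- fr [0.5854 0.0227 0.044 ]
len 0.32642211170807295 yaw 0.13109113951840104 [0.56407745 0.18454803 0.044     ]
deck fr+ [0.4847 0.3388 0.024 ]
Y+ [0.48   0.3028 0.029 ]
Y- [0.4858 0.2588 0.029 ]
0.04444438196939091 [0.48292109 0.28080018 0.029     ]
B+ [0.4904 0.2311 0.029 ]
B- [0.4957 0.1862 0.029 ]
0.04513805159867022 [0.49308496 0.20864456 0.029     ]
G+ [0.5063 0.0937 0.029 ]
G- [0.5107 0.0489 0.029 ]
0.04499491727637726 [0.50848916 0.07126267 0.029     ]
grip Y [0.5033 0.2849 0.063 ]
grip B [0.5127 0.2162 0.063 ]
grip G [0.5277 0.089  0.063 ]
head [0.4119 0.2049 0.016 ]
tail [0.4216 0.0658 0.016 ]
0.13951042544125017 [0.41674192 0.13533464 0.016     ]
```

arm_command([
  [0.013,0.03,0.003,0],
  [0.013,0.04,0.003,0],
  [0,0.04,0,0],
  [0,0.04,0,0],
  [0,0.03,0,0],
  [0,0.02,0,0],
  [0,0.02,0,0],
  [0,0,0,0],
  [0,0,0,0],
], fingers=0.04, newtons=40)

```text
time: 3.58
tool_pos: [0.574, 0.1862, 0.1123]
tcp_rot: [-1.568, -0.109, 0.106]
wrist_force: [0.1, 0.6, 1.0]
width: 0.472
```

```bash
python3 - <<'E'
from h import *
c=snap('wrist','w2');snap('side','s2')
cv2.imwrite('pics/s2c.png',cv2.resize(load('s2')['color'][130:270,200:360,::-1],None,fx=4,fy=4))
E
```

```text
(no output)
```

View pics/w2.png

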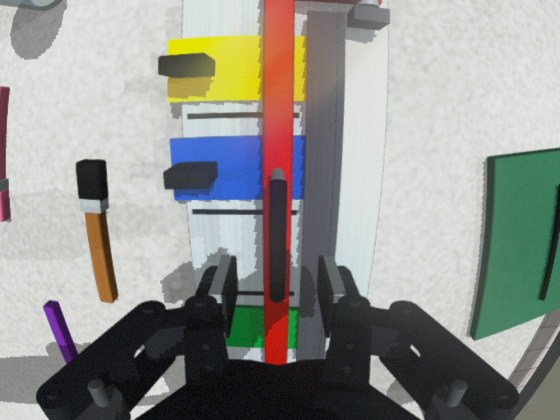

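View pics/s2c.png

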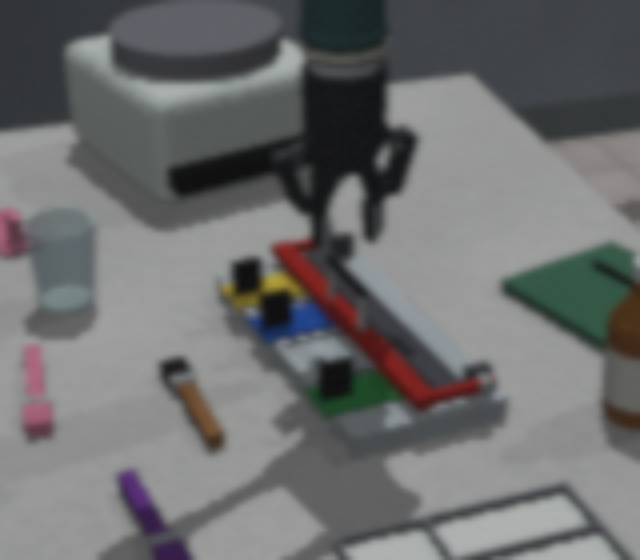

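arm_command([
  [0,0.025,0,0],
  [0,0.022,0,0],
  [0,0,0,0],
])

```text
time: 4.05
tool_pos: [0.5721, 0.1854, 0.0633]
tcp_rot: [-1.569, -0.105, 0.109]
wrist_force: [-0.5, -0.2, -0.7]
width: 0.464
```

arm_command([
  [0,0,0,0],
  [0,0,0,0],
  [0,0,0,0],
  [0,0,0,0],
], fingers=0.0, newtons=50)

```text
time: 4.55
tool_pos: [0.5741, 0.1861, 0.0659]
tcp_rot: [-1.568, -0.109, 0.106]
wrist_force: [-2.1, -0.5, 6.5]
width: 0.096
```

arm_command([
  [0.0047,-0.0057,0,0],
  [0.0054,-0.0053,0,0],
  [0.0059,-0.0047,0,0],
  [0.0063,-0.0041,0,0],
  [0.0066,-0.0034,0,0],
  [0.007,-0.0028,0,0],
  [0.0072,-0.0021,0,0],
  [0.0074,-0.0013,0,0],
  [0.0075,-0.0006,0,0],
  [0.0075,0.0002,0,0],
  [0.0074,0.0009,0,0],
  [0.0073,0.0017,0,0],
  [0.0071,0.0023,0,0],
  [0.0035,0.0015,0,0],
  [0,0,0,0],
  [0,0,0,0],
])

```text
time: 6.55
tool_pos: [0.6639, 0.1977, 0.0894]
tcp_rot: [-1.569, -0.108, 0.107]
wrist_force: [-3.8, -2.7, 5.8]
width: 0.092
```

```bash
python3 - <<'E'
from h import *
c=snap('wrist','w3');snap('side','s3')
cv2.imwrite('pics/s3c.png',cv2.resize(load('s3')['color'][130:270,200:360,::-1],None,fx=4,fy=4))
E
```

```text
(no output)
```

View pics/w3.png

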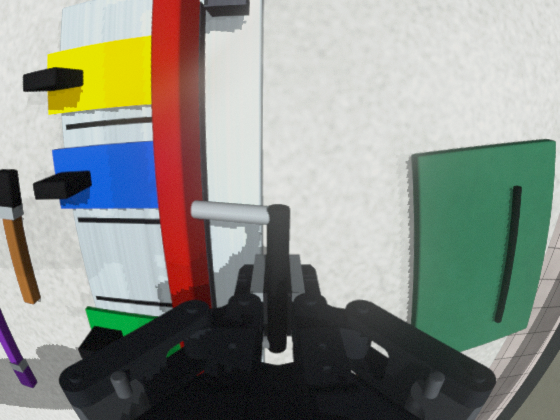

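View pics/s3c.png

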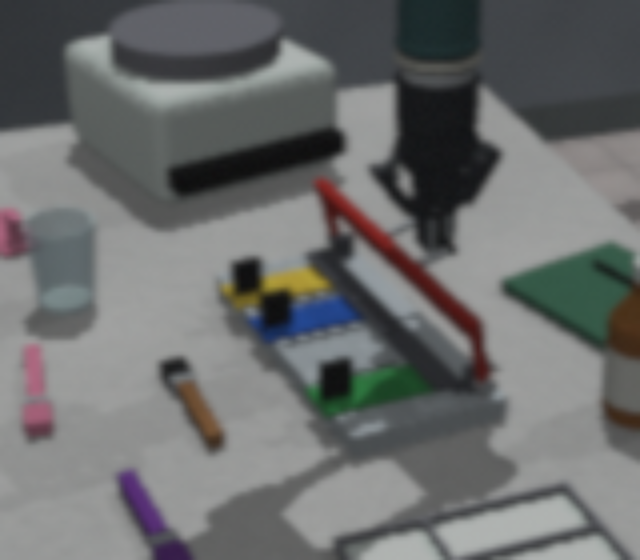

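arm_command([
  [0,0,0,0],
  [0,0,0,0],
  [0,-0.03,0,0],
  [0,-0.06,0,0],
  [0,-0.06,0,0],
  [0,-0.06,0,0],
  [0,-0.03,0,0],
  [0,0,0,-0.157],
  [0,0,0,-0.157],
  [0,0,0,-0.157],
  [0,0,0,-0.157],
  [0,0,0,-0.157],
  [0,0,0,-0.157],
  [0,0,0,-0.157],
  [0,0,0,-0.157],
  [0,0,0,-0.157],
  [0,0,0,-0.157],
  [0,0,0,0],
], fingers=0.04)

```text
time: 8.9
tool_pos: [0.6635, 0.1984, 0.3276]
tcp_rot: [-1.143, -1.308, 1.307]
wrist_force: [-1.2, -0.4, -1.0]
width: 0.466
```

```bash
python3 - <<'E'
from h import *
c=snap('wrist','w4');s=c['state'];print(s['tool_pos'],s['q'],Ro.from_rotvec(s['tcp_rot']).as_matrix().round(3).tolist())
E
```

```text
[0.66347526 0.19838426 0.32764254] [ 2.54586094e-01  2.57103343e-01  1.43806709e+00 -8.62758303e-06
  1.44582470e+00 -1.45091436e+00] [[-0.134, 0.001, -0.991], [0.991, 0.0, -0.134], [0.0, -1.0, -0.001]]
```

View pics/w4.png

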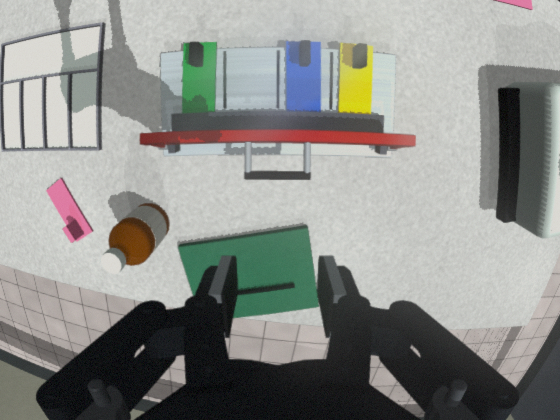

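arm_command([
  [-0.05,0,0.003,0],
  [-0.05,0,0.003,0],
  [-0.05,0,0.003,0],
  [-0.05,0,0.003,0],
  [-0.05,0,0.003,0],
  [-0.05,0,0.003,0],
  [-0.05,0,0.003,0],
  [-0.058,0,0.007,0],
  [0,0,0,0],
  [0,0,0,0],
])

```text
time: 10.2
tool_pos: [0.6908, -0.2099, 0.3274]
tcp_rot: [-1.142, -1.307, 1.307]
wrist_force: [-0.1, 0.8, -0.7]
width: 0.469
```

```bash
python3 - <<'E'
from h import *
c=snap('wrist','w5');s=c['state'];print(s['tool_pos'])
a=c['color'][20:230,140:420]
cv2.imwrite('pics/w5c.png',cv2.resize(a[:,:,::-1],None,fx=2.85,fy=2.85,interpolation=cv2.INTER_CUBIC))
E
```

```text
[ 0.69083745 -0.20985801  0.32741767]
```

View pics/w5.png

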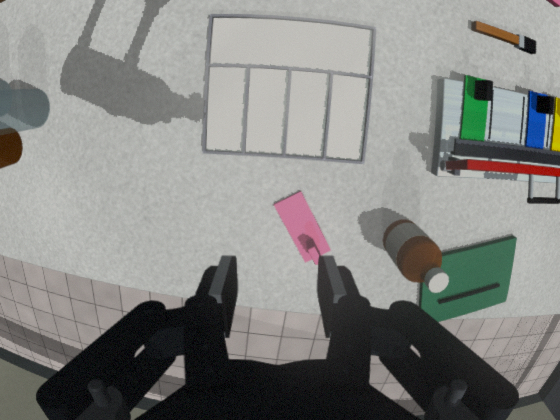

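View pics/w5c.png

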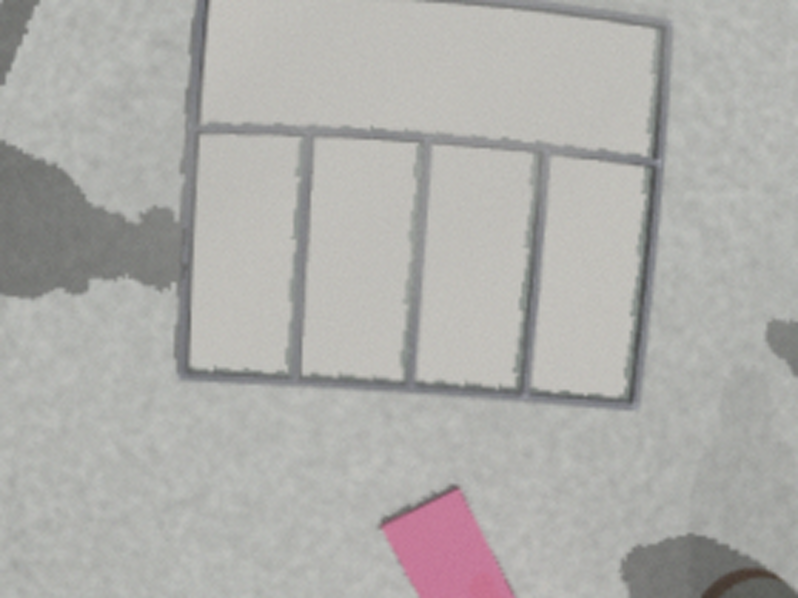

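```bash
python3 - <<'E'
from h import *
c=load('w5');S=lambda u,v:(u/2.85+140-.3,v/2.85+20-.3)
pts={'BL':(182,377),'BR':(635,405),'divL':(194,128),'divR':(660,162)}
W={k:onz(c,*S(*p),.011) for k,p in pts.items()}
W['FL']=onz(c,210,16,.011);W['FR']=onz(c,374,26,.011)
for k in W: print(k,W[k].round(4))
d=lambda a,b:np.linalg.norm(W[a]-W[b])
print(d('FL','FR'),d('BL','BR'),d('FL','BL'),d('FR','BR'))
ctr=(W['FL']+W['FR']+W['BL']+W['BR'])/4
vy=(W['FR']-W['FL']+W['BR']-W['BL']);vx=W['BL']-W['FL']+W['BR']-W['FR']
print('ctr',ctr,'yaw',np.arctan2(-vy[0],vy[1]),np.arctan2(vx[1],vx[0]))
# interior slot floors by white contours
im=c['color'];g=im.min(2);m=(g>150).astype(np.uint8)
print(np.percentile(g,[50,90,95]))
hsv=cv2.cvtColor(im,cv2.COLOR_RGB2HSV);
roi=np.zeros_like(g);roi[10:165,195:380]=1
m=((g>178)&(roi>0)).astype(np.uint8)
n,l,st,ce=cv2.connectedComponentsWithStats(m)
for i in range(1,n):
    if st[i][4]>800:
        r=cv2.minAreaRect(np.argwhere(l==i)[:,::-1].astype(np.float32));b=cv2.boxPoints(r)
        w=[onz(c,*p,.003) for p in b];print(st[i],np.mean(w,0).round(4),[round(np.linalg.norm(w[k]-w[k-1]),4) for k in range(2)])
E
```

```text
BL [ 0.6911 -0.318   0.011 ]
BR [ 0.6742 -0.0873  0.011 ]
divL [ 0.5653 -0.3256  0.011 ]
divR [ 0.5493 -0.0954  0.011 ]
FL [ 0.4932 -0.3325  0.011 ]
FR [ 0.4733 -0.1014  0.011 ]
0.23202724786096404 0.2312958720171889 0.19850552913412547 0.20140971962844448
ctr [ 0.58295461 -0.20979782  0.011     ] yaw 0.07952694805012014 0.07160283140458164
[167. 182. 185.]
[ 211   18  159   56 6887] [ 0.5165 -0.2147  0.003 ] [np.float64(0.2241), np.float64(0.0707)]
[ 207   68   38   82 2715] [ 0.6253 -0.2949  0.003 ] [np.float64(0.0511), np.float64(0.12)]
[ 246   69   40   84 2845] [ 0.6215 -0.2367  0.003 ] [np.float64(0.0519), np.float64(0.1196)]
[ 287   71   40   84 2783] [ 0.6176 -0.1789  0.003 ] [np.float64(0.0509), np.float64(0.1191)]
[ 327   75   39   84 2591] [ 0.6135 -0.1201  0.003 ] [np.float64(0.05), np.float64(0.1184)]
```

arm_command([
  [0.03,0,0.012,0],
  [0.04,0,0.016,0],
  [0.05,0,0.02,0],
  [0.05,0,0.02,0],
  [0.05,0.02,0.02,0],
  [0.05,0.04,0.02,0],
  [0.03,0.04,0.013,0],
  [0,0.04,0,0],
  [0,0.037,0,0],
  [0,0,0,0],
  [0,0,0,0],
], fingers=0.055)

```text
time: 11.62
tool_pos: [0.5328, 0.0687, 0.155]
tcp_rot: [-1.143, -1.311, 1.308]
wrist_force: [-0.9, 0.3, -0.6]
width: 0.643
```

```bash
python3 - <<'E'
from h import *
c=snap('wrist','w6');s=c['state'];print(s['tool_pos'])
E
```

```text
[0.53284261 0.06866422 0.15503384]
```

View pics/w6.png

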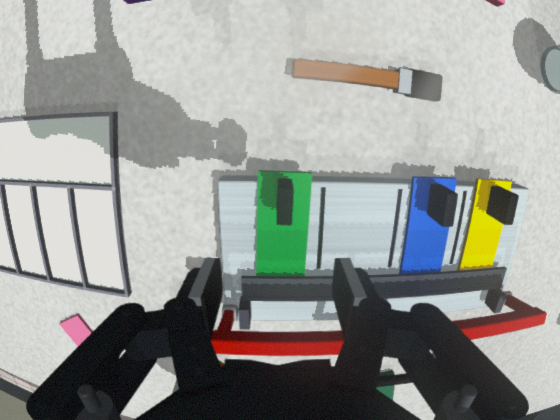

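```bash
python3 - <<'E'
from h import *
c=load('w6')
for n,u,v in [('G',285.5,222),('B',447,224),('Y',509,222)]: print(n,'rear top',onz(c,u,v,.063).round(4))
for n,a,b in [('G',(258,171),(311,171)),('B',(413,177),(458,177)),('Y',(476,179),(516,181))]: print(n,onz(c,*a,.029).round(4),onz(c,*b,.029).round(4))
E
```

```text
G rear top [0.541  0.0751 0.063 ]
B rear top [0.525  0.2125 0.063 ]
Y rear top [0.5146 0.2843 0.063 ]
G [0.5114 0.0482 0.029 ] [0.5052 0.0925 0.029 ]
B [0.4961 0.1853 0.029 ] [0.488  0.2331 0.029 ]
Y [0.4862 0.2551 0.029 ] [0.4787 0.3099 0.029 ]
```

arm_command([
  [0.005,0.03,0.005,0],
  [0,0.035,0,0],
  [0,0.03,0,0],
  [0,0.025,0,0],
  [0,0,0,0],
  [0,0,0,0],
])

```text
time: 12.42
tool_pos: [0.5284, 0.0722, 0.0355]
tcp_rot: [-1.144, -1.311, 1.307]
wrist_force: [0.9, 0.2, 0.2]
width: 0.644
```

arm_command([
  [0,0,0,0],
  [0,0,0,0],
  [0,0,0,0],
  [0,0,0,0],
  [0,0,0,0],
], fingers=0.0, newtons=70)

```text
time: 13.05
tool_pos: [0.5274, 0.0722, 0.0346]
tcp_rot: [-1.143, -1.31, 1.308]
wrist_force: [-0.6, -0.5, 7.1]
width: 0.126
```

arm_command([
  [0,-0.001,0.01,0],
  [0,0,0.015,0],
  [0,0,0.015,0],
  [0,0,0.02,0],
  [0,-0.02,0,0],
  [0,-0.04,0,0],
  [0,-0.04,0,0],
  [0,0,0,0],
])

```text
time: 14.05
tool_pos: [0.4681, 0.064, 0.1372]
tcp_rot: [-1.146, -1.313, 1.306]
wrist_force: [-0.0, -1.0, -0.7]
width: 0.124
```

```bash
python3 - <<'E'
from h import *
c=snap('wrist','w7');s=c['state'];print(s['tool_pos'])
E
```

```text
[0.46808003 0.06398772 0.13720919]
```

View pics/w7.png

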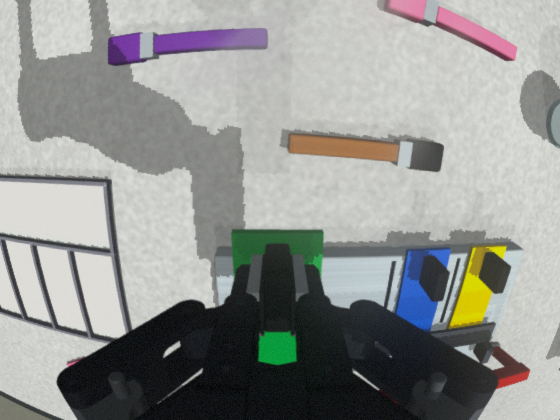

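```bash
cat >> h.py <<'E'
def goto(tx,ty,s=None):
    s=s or sensors.read_state();R=Ro.from_rotvec(s['tcp_rot']).as_matrix();d=np.array([tx,ty,s['tool_pos'][2]])-s['tool_pos']
    print('tool x,z delta',(R.T@d)[[0,2]].round(4),'z',s['tool_pos'][2].round(4),'yaw(x-90)',(np.arctan2(R[1,0],R[0,0])-np.pi/2).round(4))
E
python3 - <<'E'
from h import *
c=load('w7');z=c['state']['tool_pos'][2]-.006
R=Ro.from_rotvec(c['state']['tcp_rot']).as_matrix()
for u,v in [(233,230),(322,230)]: print((R.T@(onz(c,u,v,z)-c['state']['tool_pos'])).round(4))
goto(.5786,-.1226)
E
```

```text
[-0.023   0.0059  0.0194]
[0.0211 0.0059 0.0194]
tool x,z delta [-0.2    -0.0857] z 0.1351 yaw(x-90) 0.1362
```

arm_command([
  [-0.04,0,0,0],
  [-0.05,0,-0.01,0],
  [-0.05,0,-0.02,0],
  [-0.04,0,-0.03,0.032],
  [-0.02,0,-0.026,0.032],
  [0,0.03,0,0],
  [0,0.03,0,0],
  [0,0,0,0],
])

```text
time: 15.1
tool_pos: [0.5733, -0.1222, 0.0688]
tcp_rot: [-1.163, -1.255, 1.265]
wrist_force: [-0.3, 0.7, -1.1]
width: 0.126
```

```bash
python3 - <<'E'
from h import *
c=snap('wrist','w8');s=c['state'];goto(.5786,-.1226,s)
E
```

```text
tool x,z delta [-0.0008 -0.0052] z 0.0688 yaw(x-90) 0.072
```

View pics/w8.png

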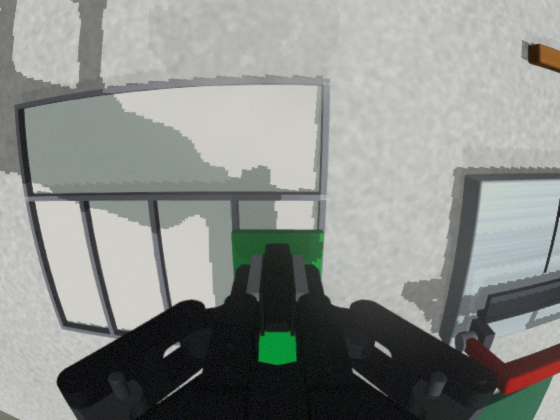

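```bash
python3 - <<'E'
from h import *
c=load('w8');R=Ro.from_rotvec(c['state']['tcp_rot']).as_matrix()
for u,v in [(235.5,199),(322,199),(236,225)]: print((R.T@(onz(c,u,v,.011)-c['state']['tool_pos'])).round(4))
E
```

```text
[-0.0281  0.0579  0.0198]
[0.0279 0.0581 0.0198]
[-0.0284  0.0577  0.0019]
```

arm_command([
  [0,0.02,-0.0055,0],
  [0,0.02,0,0],
  [0,0.0145,0,0],
  [0,0,0,0],
  [0,0,0,0],
])

```text
time: 15.78
tool_pos: [0.5839, -0.123, 0.0198]
tcp_rot: [-1.173, -1.261, 1.263]
wrist_force: [-3.0, -0.3, -1.5]
width: 0.129
```

arm_command([
  [0,0,0,0],
  [0,0,0,0],
  [0,0,0,0],
  [0,-0.03,0,0],
  [0,-0.05,0,0],
  [0,-0.05,0,0],
  [0,0,0,0],
], fingers=0.03)

```text
time: 16.65
tool_pos: [0.5885, -0.1241, 0.1563]
tcp_rot: [-1.185, -1.269, 1.259]
wrist_force: [-0.1, 0.1, -0.9]
width: 0.351
```

```bash
python3 - <<'E'
from h import *
c=snap('wrist','w9');s=c['state'];goto(.510,.2105,s)
E
```

```text
tool x,z delta [0.3394 0.0541] z 0.1563 yaw(x-90) 0.0723
```

View pics/w9.png

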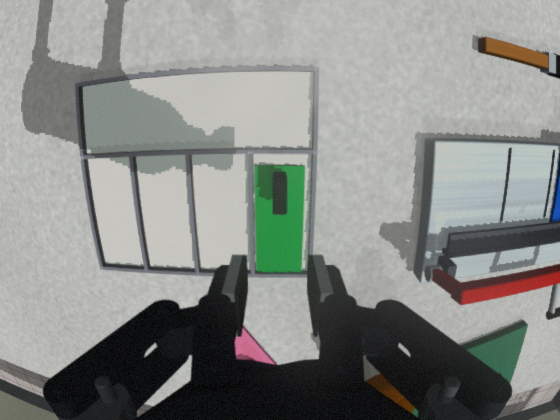

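```bash
python3 - <<'E'
from h import *
s=sensors.read_state();print(s['tool_pos'],s['q'],Ro.from_rotvec(s['tcp_rot']).as_matrix().round(3).tolist())
c=load('w9')
cv2.imwrite('pics/w9c.png',cv2.resize(c['color'][135:285,220:340,::-1],None,fx=4,fy=4))
for p in [(279,192)]: print(onz(c,*p,.042))
for p in [(257,164),(305,166),(303,271),(256,270)]: print(onz(c,*p,.008).round(4))
E
```

```text
[ 0.58649803 -0.12362181  0.15333524] [-2.49287043e-01  1.78400753e-01  1.85640259e+00 -1.20384450e-05
  1.10016537e+00 -1.89226703e+00] [[-0.072, 0.006, -0.997], [0.997, -0.002, -0.072], [-0.002, -1.0, -0.006]]
[ 0.58073573 -0.12471763  0.042     ]
[ 0.5655 -0.1458  0.008 ]
[ 0.5641 -0.1022  0.008 ]
[ 0.6721 -0.0932  0.008 ]
[ 0.6745 -0.1412  0.008 ]
```

View pics/w9c.png

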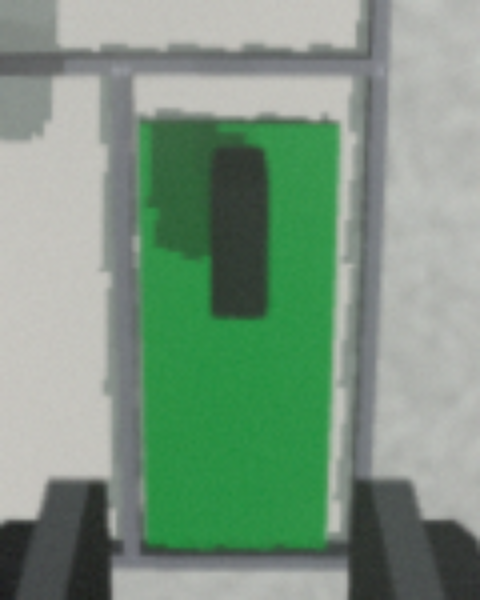

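arm_command([
  [0,0,0,0],
  [0,0,0,0],
  [0,0,0,0],
  [0,0,0,0],
])

```text
time: 17.2
tool_pos: [0.5839, -0.123, 0.149]
tcp_rot: [-1.173, -1.261, 1.263]
wrist_force: [0.8, 1.6, -0.1]
width: 0.35
```

```bash
python3 - <<'E'
from h import *
c=snap('wrist','w10');s=c['state'];print(s['tool_pos'],Ro.from_rotvec(s['tcp_rot']).as_matrix().round(3).tolist())
snap('scene','sc10');snap('side','si10')
cv2.imwrite('pics/sc10c.png',cv2.resize(load('sc10')['color'][230:370,150:290,::-1],None,fx=4,fy=4))
cv2.imwrite('pics/si10c.png',cv2.resize(load('si10')['color'][240:320,275:385,::-1],None,fx=5,fy=5,interpolation=cv2.INTER_CUBIC))
E
```

```text
[ 0.58385716 -0.12295674  0.14904957] [[-0.072, -0.001, -0.997], [0.997, 0.0, -0.072], [0.0, -1.0, 0.001]]
```

View pics/sc10c.png

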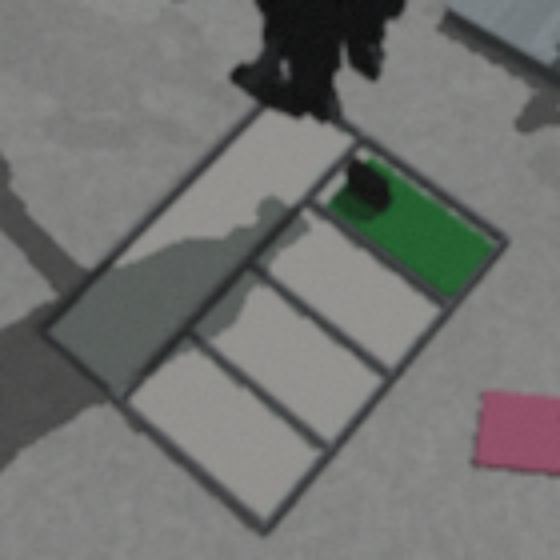

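View pics/si10c.png

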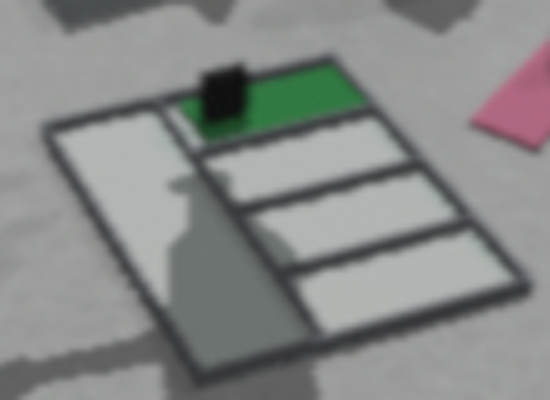

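arm_command([
  [0.03,0,0.03,0],
  [0.05,0,0.02,0],
  [0.06,0,0,0],
  [0.06,0,0,0],
  [0.06,0,0,-0.032],
  [0.05,0,0.0,-0.032],
  [0.028,0,0,0],
  [0,0,0,0],
  [0,0,0,0],
  [0,0,0,0],
  [0,0,0,0],
  [0,0,0,0],
], fingers=0.055)

```text
time: 18.85
tool_pos: [0.5068, 0.2095, 0.1499]
tcp_rot: [-1.142, -1.308, 1.308]
wrist_force: [0.2, 1.2, -0.0]
width: 0.645
```

```bash
python3 - <<'E'
from h import *
c=snap('wrist','w11');s=c['state'];goto(.510,.2105,s)
E
```

```text
tool x,z delta [ 0.0006 -0.0033] z 0.1499 yaw(x-90) 0.1351
```

View pics/w11.png

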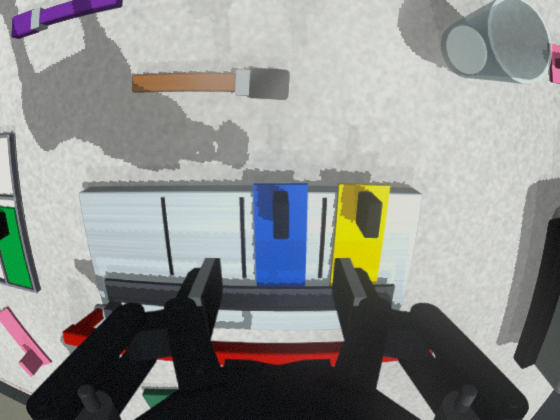

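```bash
cat >> h.py <<'E'
def tf(c,u,v,z):
    R=Ro.from_rotvec(c['state']['tcp_rot']).as_matrix(); return (R.T@(onz(c,u,v,z)-c['state']['tool_pos'])).round(4)
E
python3 - <<'E'
from h import *
c=load('w11')
print(tf(c,281.5,238,.063),tf(c,254,184,.029),tf(c,307.5,184,.029),tf(c,375,236,.063),tf(c,339,185,.029),tf(c,391,185,.029))
E
```

```text
[ 0.0022  0.0869 -0.02  ] [-0.0205  0.1209  0.0142] [0.0242 0.1209 0.0143] [ 0.0762  0.0869 -0.019 ] [0.051  0.1209 0.0136] [0.0978 0.1209 0.0142]
```

arm_command([
  [0.002,0.02,-0.0055,0],
  [0,0.035,0,0],
  [0,0.035,0,0],
  [0,0.02,0,0],
  [0,0.0045,0,0],
  [0,0,0,0],
  [0,0,0,0],
  [0,0,0,0],
])

```text
time: 19.9
tool_pos: [0.5128, 0.2132, 0.0366]
tcp_rot: [-1.143, -1.311, 1.307]
wrist_force: [-0.9, -0.6, -0.0]
width: 0.641
```

arm_command([
  [0,0,0,0],
  [0,0,0,0],
  [0,0,0,0],
  [0,0,0,0],
  [0,0,0,0],
], fingers=0.0)

```text
time: 20.52
tool_pos: [0.5122, 0.213, 0.0359]
tcp_rot: [-1.142, -1.309, 1.308]
wrist_force: [-0.1, 0.5, 3.7]
width: 0.125
```

arm_command([
  [0,-0.001,0.01,0],
  [0,0,0.015,0],
  [0,0,0.015,0],
  [0,0,0.02,0],
  [0,-0.02,0.005,0],
  [0,-0.04,0,0],
  [0,-0.04,0,0],
  [0,0,0,0],
  [0,0,0,0],
  [0,0,0,0],
  [0,0,0,0],
])

```text
time: 21.9
tool_pos: [0.4462, 0.2036, 0.1348]
tcp_rot: [-1.14, -1.306, 1.311]
wrist_force: [0.1, -0.1, -1.3]
width: 0.128
```

```bash
python3 - <<'E'
from h import *
c=snap('wrist','w12');s=c['state'];goto(.5827,-.1814,s)
E
```

```text
tool x,z delta [-0.4    -0.0829] z 0.1348 yaw(x-90) 0.1362
```

View pics/w12.png

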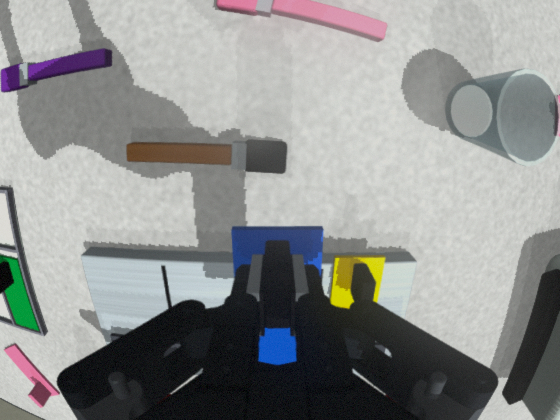

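arm_command([
  [-0.03,0,0,0],
  [-0.05,0,0,0],
  [-0.06,0,0,0],
  [-0.06,0,0,0],
  [-0.06,0,-0.01,0],
  [-0.06,0,-0.025,0],
  [-0.05,0,-0.03,0],
  [-0.03,0,-0.018,0.032],
  [0,0,0,0.032],
  [0,0.03,0,0],
  [0,0.03,0,0],
  [0,0,0,0],
  [0,0,0,0],
  [0,0,0,0],
  [0,0,0,0],
  [0,0,0,0],
])

```text
time: 23.95
tool_pos: [0.5832, -0.179, 0.0773]
tcp_rot: [-1.175, -1.263, 1.262]
wrist_force: [-0.1, -0.3, -1.0]
width: 0.128
```

```bash
python3 - <<'E'
from h import *
c=snap('wrist','w13');s=c['state'];goto(.5827,-.1814,s)
E
```

```text
tool x,z delta [-0.0024  0.0006] z 0.0773 yaw(x-90) 0.0722
```

View pics/w13.png

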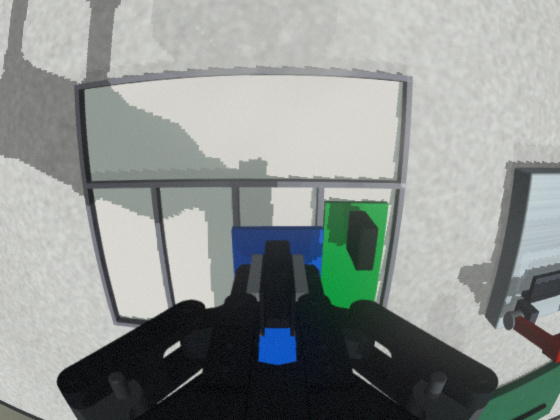

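```bash
python3 - <<'E'
from h import *
c=load('w13');z=c['state']['tool_pos'][2]
print('walls',tf(c,236,189,.011),tf(c,320.5,189,.011),'div center',tf(c,278,184.5,.011))
print('plate',tf(c,232.5,227,z-.006),tf(c,323,227,z-.006))
print('green front',tf(c,325,202,.008), 'div rear edge', tf(c,278,187,.011))
E
```

```text
walls [-0.0286  0.0662  0.0243] [0.0278 0.0662 0.0243] div center [-0.0006  0.0662  0.0273]
plate [-0.0232  0.006   0.0208] [0.0215 0.006  0.0209]
green front [0.0317 0.0692 0.0143] div rear edge [-0.0006  0.0662  0.0256]
```

arm_command([
  [0,0.025,-0.001,0],
  [0,0.02,0,0],
  [0,0.013,0,0],
  [0,0.005,0,0],
  [0,0,0,0],
  [0,0,0,0],
  [0,0,0,0],
])

```text
time: 24.88
tool_pos: [0.583, -0.1786, 0.0149]
tcp_rot: [-1.172, -1.261, 1.263]
wrist_force: [-6.3, 1.8, 10.4]
width: 0.122
```

arm_command([
  [0,0,0,0],
  [0,0,0,0],
  [0,0,0,0],
  [0,-0.03,0,0],
  [0,-0.05,0,0],
  [0,-0.055,0,0],
  [0,0,0,0],
  [0,0,0,0],
  [0,0,0,0],
  [0,0,0,0],
], fingers=0.03)

```text
time: 26.12
tool_pos: [0.5826, -0.1783, 0.1464]
tcp_rot: [-1.171, -1.26, 1.263]
wrist_force: [-1.0, 0.7, -0.5]
width: 0.354
```

```bash
python3 - <<'E'
from h import *
c=snap('wrist','w14');s=c['state'];goto(.5023,.2855,s)
E
```

```text
tool x,z delta [0.4684 0.0466] z 0.1464 yaw(x-90) 0.0722
```

View pics/w14.png

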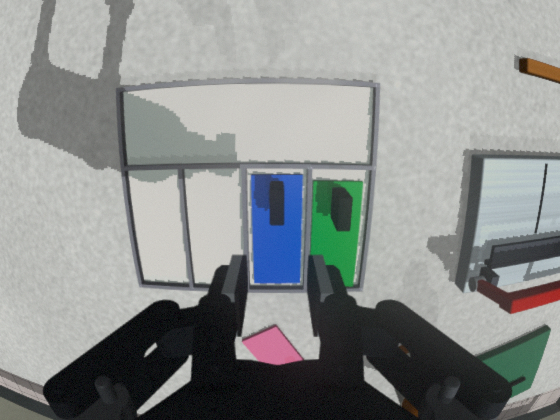

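arm_command([
  [0.03,0,0.026,0],
  [0.05,0,0.02,0],
  [0.06,0,0,0],
  [0.06,0,0,0],
  [0.06,0,0,0],
  [0.06,0,0,0],
  [0.06,0,0,0],
  [0.06,0,0,-0.032],
  [0.028,0,0,-0.032],
  [0,0,0,0],
  [0,0,0,0],
  [0,0,0,0],
  [0,0,0,0],
  [0,0,0,0],
], fingers=0.055)

```text
time: 27.92
tool_pos: [0.5034, 0.2839, 0.1485]
tcp_rot: [-1.142, -1.308, 1.308]
wrist_force: [1.1, -0.3, -0.6]
width: 0.643
```

```bash
python3 - <<'E'
from h import *
c=snap('wrist','w15');s=c['state'];goto(.5026,.2853,s)
E
```

```text
tool x,z delta [0.0015 0.0006] z 0.1485 yaw(x-90) 0.135
```

View pics/w15.png

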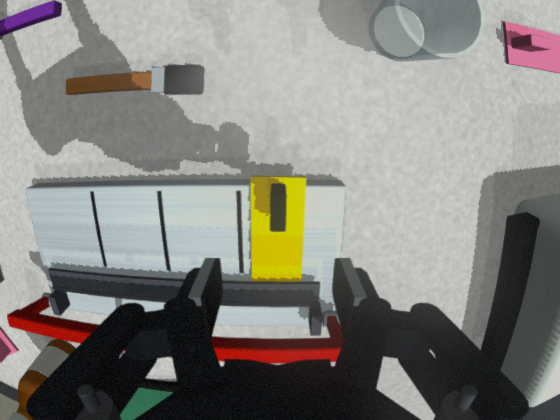

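```bash
python3 - <<'E'
from h import *
c=load('w15')
print(tf(c,278.5,231,.063),tf(c,251,177,.029),tf(c,306,177.5,.029))
E
```

```text
[-0.0001  0.0855 -0.0136] [-0.0228  0.1195  0.0206] [0.0227 0.1195 0.0202]
```

arm_command([
  [0,0.02,0.001,0],
  [0,0.035,0,0],
  [0,0.035,0,0],
  [0,0.02,0,0],
  [0,0.0035,0,0],
  [0,0,0,0],
  [0,0,0,0],
  [0,0,0,0],
])

```text
time: 28.98
tool_pos: [0.5031, 0.285, 0.0362]
tcp_rot: [-1.143, -1.311, 1.307]
wrist_force: [-0.4, -0.7, 0.2]
width: 0.645
```

arm_command([
  [0,0,0,0],
  [0,0,0,0],
  [0,0,0,0],
  [0,0,0,0],
  [0,0,0,0],
], fingers=0.0)

```text
time: 29.6
tool_pos: [0.5025, 0.2846, 0.0353]
tcp_rot: [-1.142, -1.309, 1.308]
wrist_force: [-0.7, -0.0, 5.1]
width: 0.13
```

arm_command([
  [0,-0.001,0.01,0],
  [0,0,0.015,0],
  [0,0,0.015,0],
  [0,0,0.02,0],
  [0,-0.02,0.005,0],
  [0,-0.04,0,0],
  [0,-0.04,0,0],
  [0,0,0,0],
  [0,0,0,0],
  [0,0,0,0],
  [0,0,0,0],
])

```text
time: 30.98
tool_pos: [0.4367, 0.2751, 0.1343]
tcp_rot: [-1.141, -1.306, 1.311]
wrist_force: [0.9, 0.3, -0.8]
width: 0.127
```

```bash
python3 - <<'E'
from h import *
c=snap('wrist','w16');s=c['state'];goto(.5866,-.2385,s)
E
```

```text
tool x,z delta [-0.5292 -0.0788] z 0.1343 yaw(x-90) 0.1362
```

View pics/w16.png

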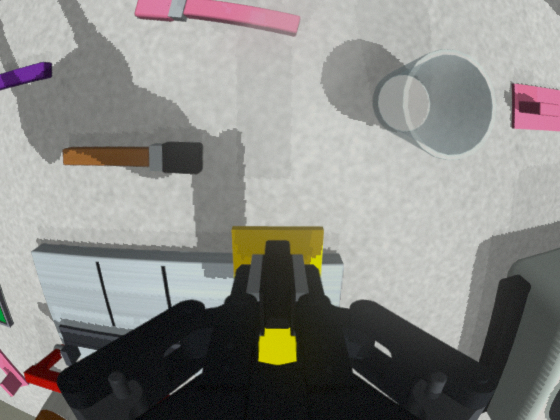

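arm_command([
  [-0.03,0,0,0],
  [-0.05,0,0,0],
  [-0.06,0,0,0],
  [-0.06,0,0,0],
  [-0.06,0,0,0],
  [-0.06,0,0,0],
  [-0.06,0,-0.01,0],
  [-0.06,0,-0.025,0],
  [-0.055,0,-0.025,0],
  [-0.032,0,-0.019,0.032],
  [0,0,0,0.032],
  [0,0.03,0,0],
  [0,0.03,0,0],
  [0,0,0,0],
  [0,0,0,0],
  [0,0,0,0],
  [0,0,0,0],
  [0,0,0,0],
])

```text
time: 33.28
tool_pos: [0.5868, -0.2337, 0.0768]
tcp_rot: [-1.175, -1.263, 1.262]
wrist_force: [1.0, -0.4, -1.2]
width: 0.127
```

```bash
python3 - <<'E'
from h import *
c=snap('wrist','w17');s=c['state'];goto(.5872,-.2364,s)
E
```

```text
tool x,z delta [-0.0027 -0.0002] z 0.0768 yaw(x-90) 0.0722
```

View pics/w17.png

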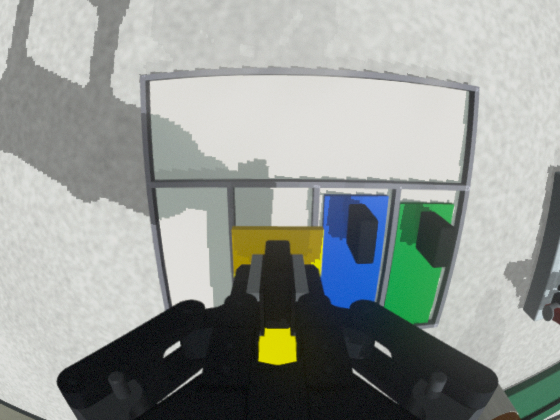

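arm_command([
  [-0.002,0.025,-0.001,0],
  [0,0.02,0,0],
  [0,0.0125,0,0],
  [0,0.005,0,0],
  [0,0,0,0],
  [0,0,0,0],
  [0,0,0,0],
])

```text
time: 34.2
tool_pos: [0.5873, -0.2354, 0.0143]
tcp_rot: [-1.173, -1.262, 1.262]
wrist_force: [-4.3, 0.9, 5.1]
width: 0.128
```

arm_command([
  [0,0,0,0],
  [0,0,0,0],
  [0,0,0,0],
  [0,-0.03,0,0],
  [0,-0.05,0,0],
  [0,-0.055,0,0],
  [0,-0.055,0,0],
  [0,0,0,0],
  [0,0,0,0],
  [0,0,0,0],
  [0,0,0,0],
], fingers=0.03)

```text
time: 35.58
tool_pos: [0.5864, -0.2351, 0.2012]
tcp_rot: [-1.171, -1.261, 1.263]
wrist_force: [0.3, -0.5, 0.7]
width: 0.352
```

```bash
python3 - <<'E'
from h import *
c=snap('wrist','w18');s=c['state'];print(s['tool_pos'],s['q']);goto(.6639,.1977,s)
E
```

```text
[ 0.58643245 -0.23505124  0.20122435] [-4.20623990e-01  2.05367534e-01  1.73176582e+00 -1.47814845e-05
  1.20804041e+00 -2.06361871e+00]
tool x,z delta [ 0.426  -0.1085] z 0.2012 yaw(x-90) 0.0722
```

View pics/w18.png

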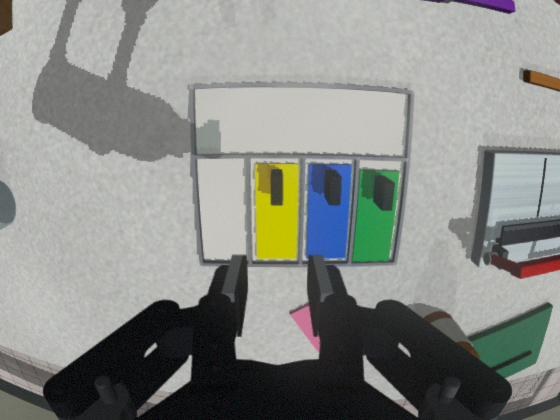

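arm_command([
  [0,0,0,0.157],
  [0,0,0,0.157],
  [0,0,0,0.157],
  [0,0,0,0.157],
  [0,0,0,0.157],
  [0,0,0,0.157],
  [0,0,0,0.157],
  [0,0,0,0.157],
  [0,0,0,0.157],
  [0,0,0,0.158],
  [-0.022,0,0.05,0],
  [-0.02,0,0.05,0],
  [-0.02,0,0.05,0],
  [-0.02,0,0.05,0],
  [-0.02,0,0.05,0],
  [-0.02,0,0.05,0],
  [-0.02,0,0.05,0],
  [0,0,0,0],
  [0,0,0,0],
  [0,0,0,0],
], fingers=0.05)

```text
time: 38.12
tool_pos: [0.4212, 0.1024, 0.2033]
tcp_rot: [-1.571, -0.055, 0.055]
wrist_force: [-1.1, 0.0, 0.4]
width: 0.588
```

```bash
python3 - <<'E'
from h import *
c=snap('wrist','w19');s=c['state'];print(s['tool_pos'],Ro.from_rotvec(s['tcp_rot']).as_matrix().round(3).tolist())
E
```

```text
[0.42120045 0.10235506 0.20327822] [[0.998, -0.0, -0.07], [0.07, -0.0, 0.998], [-0.0, -1.0, -0.0]]
```

View pics/w19.png

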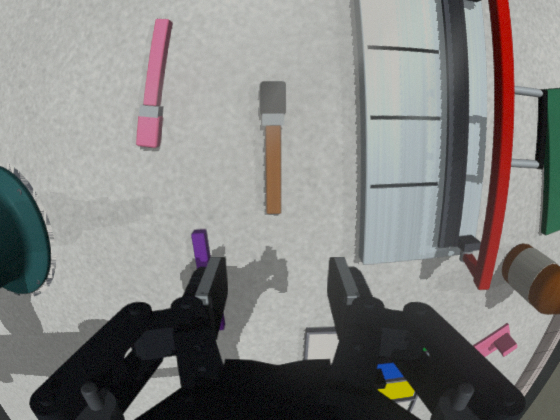

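```bash
python3 - <<'E'
from h import *
c=load('w19')
cv2.imwrite('pics/w19c.png',cv2.resize(c['color'][65:230,220:330,::-1],None,fx=3.6,fy=3.6))
a=onz(c,273,82,.016);b=onz(c,274,214,.016);m=(a+b)/2
print(a,b,np.linalg.norm(a-b),m,np.arctan2(-(a-b)[0],(a-b)[1]));goto(m[0],m[1],c['state'])
print(tf(c,273,82,.016),tf(c,266,170,.016),tf(c,282,170,.016),tf(c,274,214,.016))
E
```

```text
[0.41006583 0.20312408 0.016     ] [0.42056289 0.06520087 0.016     ] 0.13832208910077542 [0.41531436 0.13416248 0.016     ] 0.07596156743053904
tool x,z delta [-0.0036  0.0321] z 0.2033 yaw(x-90) -1.5004
[-0.004   0.1872  0.1014] [-0.0114  0.1873  0.0112] [0.0052 0.1873 0.0112] [-0.0032  0.1873 -0.0369]
```

View pics/w19c.png

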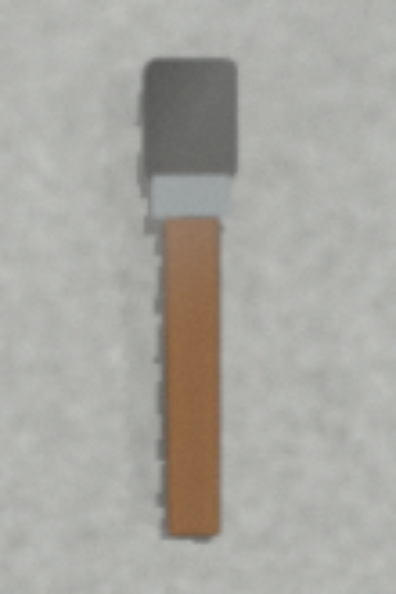

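arm_command([
  [-0.0035,0.02,0.03,0],
  [0,0.04,0,0],
  [0,0.045,0,0],
  [0,0.045,0,0],
  [0,0.03,0,0],
  [0,0.012,0,0],
  [0,0.005,0,0],
  [0,0,0,0],
  [0,0,0,0],
  [0,0,0,0],
])

```text
time: 39.42
tool_pos: [0.4159, 0.1333, 0.0074]
tcp_rot: [-1.57, -0.058, 0.055]
wrist_force: [-0.0, 0.5, -0.9]
width: 0.586
```

arm_command([
  [0,0,0,0],
  [0,0,0,0],
  [0,0,0,0],
  [0,0,0,0],
  [0,0,0,0],
], fingers=0.0, newtons=50)

```text
time: 40.05
tool_pos: [0.4154, 0.1332, 0.0069]
tcp_rot: [-1.57, -0.057, 0.056]
wrist_force: [-0.6, 0.6, 5.5]
width: 0.167
```

arm_command([
  [0,-0.02,0,0],
  [0,-0.03,0,0],
  [0,-0.03,0,0],
  [0,0,0,0],
  [0,0,0,0],
  [0,0,0,0],
  [0,0,0,0],
])

```text
time: 40.92
tool_pos: [0.414, 0.1328, 0.0852]
tcp_rot: [-1.571, -0.055, 0.058]
wrist_force: [0.7, -1.1, -0.6]
width: 0.164
```

```bash
python3 - <<'E'
from h import *
c=snap('wrist','w20');s=c['state'];goto(.5175,-.2145,s)
E
```

```text
tool x,z delta [ 0.0782 -0.3538] z 0.0852 yaw(x-90) -1.4988
```

View pics/w20.png

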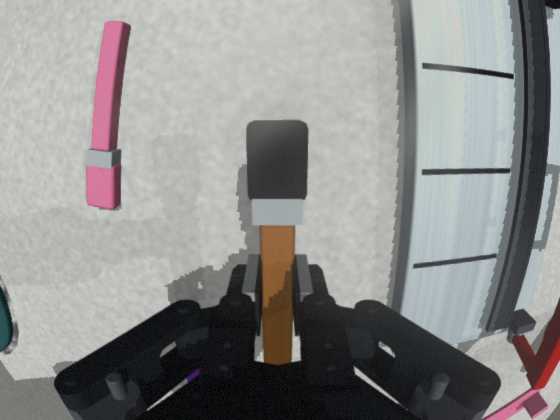

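arm_command([
  [0,0,-0.03,0],
  [0.01,0,-0.05,0],
  [0.01,0,-0.06,0],
  [0.01,0,-0.06,0],
  [0.01,0,-0.06,0],
  [0.02,0,-0.06,0],
  [0.018,0,-0.034,0],
  [0,0,0,0],
  [0,0,0,0],
  [0,0,0,0],
  [0,0,0,0],
  [0,0,0,0],
])

```text
time: 42.48
tool_pos: [0.5179, -0.2131, 0.0866]
tcp_rot: [-1.57, -0.057, 0.057]
wrist_force: [0.2, -0.9, -0.7]
width: 0.171
```

```bash
python3 - <<'E'
from h import *
c=snap('wrist','w21');s=c['state'];goto(.5175,-.2145,s)
E
```

```text
tool x,z delta [-0.0005 -0.0014] z 0.0866 yaw(x-90) -1.4978
```

View pics/w21.png

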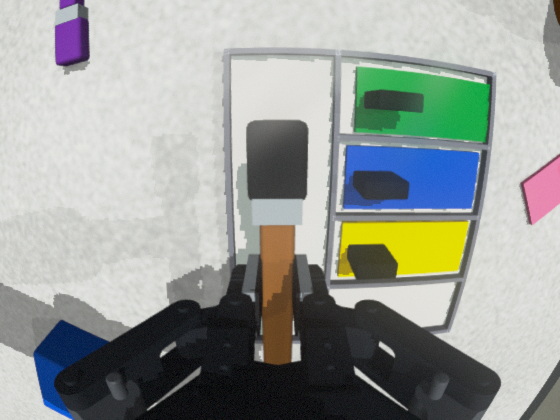

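arm_command([
  [0,0.02,0,0],
  [0,0.025,0,0],
  [0,0.018,0,0],
  [0,0.009,0,0],
  [0,0.004,0,0],
  [0,0,0,0],
  [0,0,0,0],
  [0,0,0,0],
])

```text
time: 43.52
tool_pos: [0.5184, -0.214, 0.011]
tcp_rot: [-1.571, -0.057, 0.056]
wrist_force: [-0.2, -0.3, -1.2]
width: 0.169
```

arm_command([
  [0,0,0,0],
  [0,0,0,0],
  [0,0,0,0],
  [0,-0.02,0,0],
  [0,-0.05,0,0],
  [0,-0.06,0,0],
  [0,-0.06,0,0],
  [0,0,0,0],
  [0,0,0,0],
  [0,0,0,0],
  [0,0,0,0],
], fingers=0.03)

```text
time: 44.9
tool_pos: [0.5169, -0.2132, 0.1983]
tcp_rot: [-1.568, -0.054, 0.059]
wrist_force: [0.2, 0.5, 0.5]
width: 0.354
```

```bash
python3 - <<'E'
from h import *
c=snap('wrist','w22');s=c['state'];print(s['tool_pos']);goto(.6639,.1977,s)
E
```

```text
[ 0.51685115 -0.21323333  0.19829148]
tool x,z delta [0.1762 0.3993] z 0.1983 yaw(x-90) -1.4988
```

View pics/w22.png

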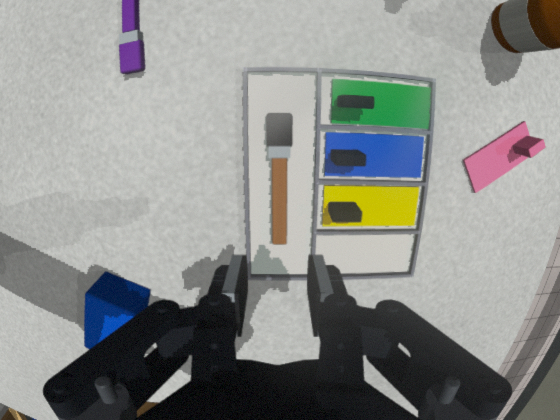

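arm_command([
  [0.01,0,0.03,0],
  [0.02,0,0.05,0],
  [0.03,0,0.06,0],
  [0.03,0,0.06,0],
  [0.03,0,0.06,0],
  [0.03,0,0.06,0],
  [0.026,0,0.05,-0.032],
  [0,0,0.029,-0.032],
  [0,0,0,0],
  [0,0,0,0],
  [0,0,0,0],
  [0,0,0,0],
  [0,0,0,0],
], fingers=0.036)

```text
time: 46.58
tool_pos: [0.657, 0.1791, 0.2006]
tcp_rot: [-1.568, -0.106, 0.106]
wrist_force: [0.0, 1.1, 0.5]
width: 0.421
```

```bash
python3 - <<'E'
from h import *
c=snap('wrist','w23');s=c['state'];print(s['tool_pos']);goto(.6639,.1977,s)
E
```

```text
[0.65698298 0.17907786 0.20061059]
tool x,z delta [0.0094 0.0175] z 0.2006 yaw(x-90) -1.4359
```

View pics/w23.png

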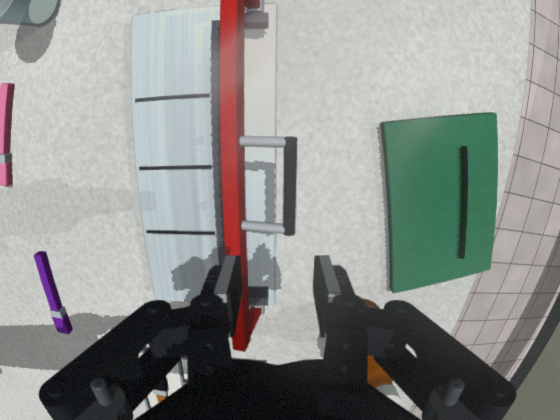

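```bash
python3 - <<'E'
from h import *
c=load('w23');print(tf(c,291,137,.112),tf(c,291,234,.112))
E
```

```text
[0.01   0.0886 0.0554] [ 0.0108  0.0886 -0.0187]
```

arm_command([
  [0.01,0,0.018,0],
  [0,0.02,0,0],
  [0,0.04,0,0],
  [0,0.03,0,0],
  [0,0.015,0,0],
  [0,0.006,0,0],
  [0,0,0,0],
  [0,0,0,0],
  [0,0,0,0],
])

```text
time: 47.75
tool_pos: [0.6653, 0.1993, 0.0909]
tcp_rot: [-1.568, -0.109, 0.105]
wrist_force: [-0.4, -0.6, 0.2]
width: 0.423
```

arm_command([
  [0,0,0,0],
  [0,0,0,0],
  [0,0,0,0],
  [0,0,0,0],
], fingers=0.0)

```text
time: 48.25
tool_pos: [0.6644, 0.199, 0.09]
tcp_rot: [-1.568, -0.107, 0.107]
wrist_force: [-2.0, -0.5, 5.0]
width: 0.092
```

Held. Reverse arc, ending slightly past to seat the bar down.

arm_command([
  [-0.0035,-0.0015,0,0],
  [-0.0071,-0.0023,0,0],
  [-0.0073,-0.0017,0,0],
  [-0.0074,-0.0009,0,0],
  [-0.0075,-0.0002,0,0],
  [-0.0075,0.0006,0,0],
  [-0.0074,0.0013,0,0],
  [-0.0072,0.0021,0,0],
  [-0.007,0.0028,0,0],
  [-0.0066,0.0034,0,0],
  [-0.0063,0.0041,0,0],
  [-0.0059,0.0047,0,0],
  [-0.0054,0.0053,0,0],
  [-0.0047,0.0057,0,0],
  [-0.001,0.002,0,0],
  [0,0,0,0],
  [0,0,0,0],
  [0,0,0,0],
])

```text
time: 50.5
tool_pos: [0.5738, 0.1874, 0.0656]
tcp_rot: [-1.567, -0.108, 0.106]
wrist_force: [-3.0, 0.9, 8.3]
width: 0.091
```

```bash
python3 - <<'E'
from h import *
snap('side','s24')
cv2.imwrite('pics/s24c.png',cv2.resize(load('s24')['color'][130:270,200:360,::-1],None,fx=4,fy=4))
E
```

```text
(no output)
```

View pics/s24c.png

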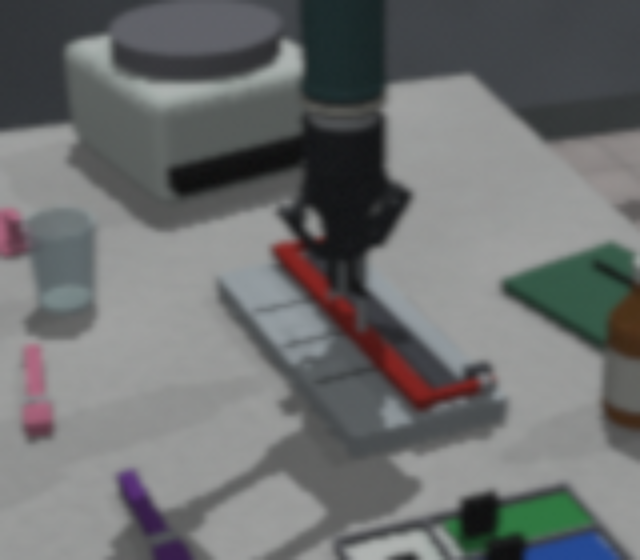

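arm_command([
  [0,0.002,0,0],
  [0,0.001,0,0],
  [0,0,0,0],
  [0,0,0,0],
])

```text
time: 51.05
tool_pos: [0.5738, 0.1874, 0.0654]
tcp_rot: [-1.567, -0.108, 0.106]
wrist_force: [-10.4, -0.7, 23.9]
width: 0.094
```

arm_command([
  [0,0,0,0],
  [0,0,0,0],
  [0,0,0,0],
  [0,-0.02,0,0],
  [0,-0.05,0,0],
  [0,-0.06,0,0],
  [0,-0.06,0,0],
  [0,-0.06,0,0],
  [0,-0.02,0,0],
  [-0.02,0,-0.03,0],
  [-0.02,0,-0.05,0],
  [-0.02,0,-0.05,0],
  [0,0,-0.05,0],
  [0,0,0,0],
  [0,0,0,0],
  [0,0,0,0],
  [0,0,0,0],
], fingers=0.04)

```text
time: 53.18
tool_pos: [0.5383, 0.0013, 0.3309]
tcp_rot: [-1.568, -0.108, 0.108]
wrist_force: [0.0, 0.2, 0.1]
width: 0.473
```

```bash
python3 - <<'E'
from h import *
snap('side','s25');snap('scene','sc25');c=snap('wrist','w25');print(c['state']['tool_pos'],c['state']['wrist_force'])
cv2.imwrite('pics/s25c.png',cv2.resize(load('s25')['color'][170:320,230:400,::-1],None,fx=4,fy=4,interpolation=cv2.INTER_CUBIC))
E
```

```text
[0.5383796  0.00102723 0.33096811] [ 0.33144819 -0.36674554 -0.97467243]
```

View pics/s25c.png

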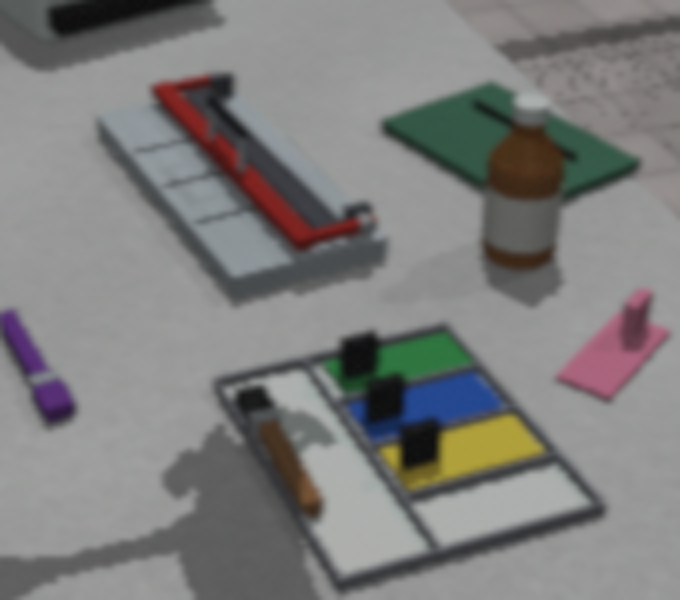

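View pics/w25.png

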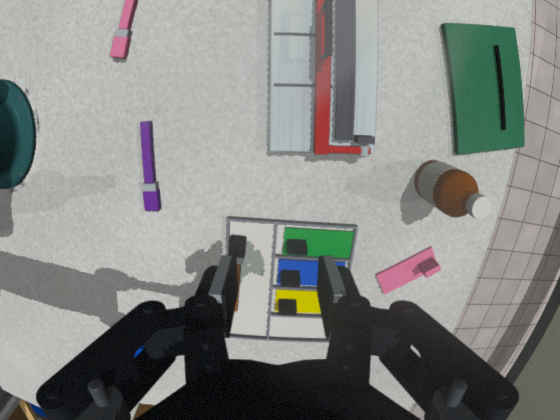

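View pics/sc25.png

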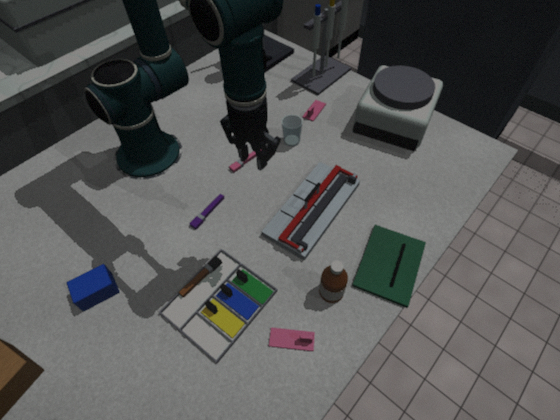

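arm_command([
  [-0.01,0,-0.03,0],
  [-0.016,0,-0.05,0],
  [-0.015,0,-0.06,0],
  [-0.015,0.03,-0.05,0.032],
  [0,0.05,-0.015,0.032],
  [0,0.05,0,0],
  [0,0,0,0],
  [0,0,0,0],
  [0,0,0,0],
  [0,0,0,0],
  [0,0,0,0],
], fingers=0.045)

```text
time: 54.7
tool_pos: [0.5109, -0.2107, 0.2023]
tcp_rot: [-1.571, -0.058, 0.055]
wrist_force: [-0.3, -1.0, -0.5]
width: 0.53
```

```bash
python3 - <<'E'
from h import *
c=snap('wrist','w26');print(c['state']['tool_pos'])
cv2.imwrite('pics/w26c.png',cv2.resize(c['color'][60:285,200:360,::-1],None,fx=2.6,fy=2.6,interpolation=cv2.INTER_CUBIC))
E
```

```text
[ 0.51086624 -0.2107079   0.20227645]
```

View pics/w26.png

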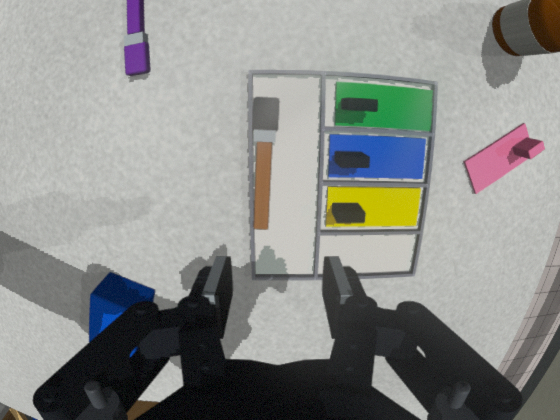

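View pics/w26c.png

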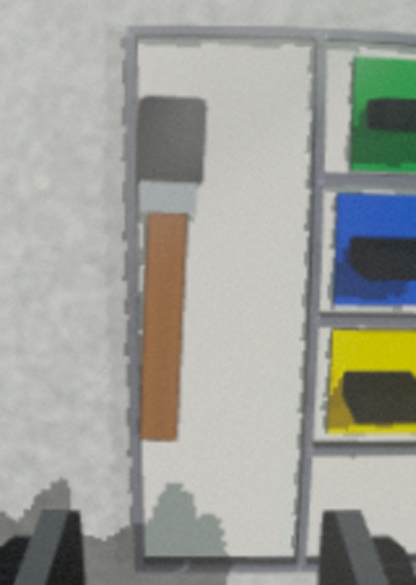

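```bash
python3 - <<'E'
from h import *
c=load('w26')
a=onz(c,265.5,98,.019);b=onz(c,261,229,.019);m=(a+b)/2;s=np.array([.5175,-.2145])
x=np.array([.9974,.072]);y=np.array([-.072,.9974]);d=m[:2]-s
print(a,b,np.linalg.norm(a-b),m,'slot x,y',d@x,d@y,'yaw',np.arctan2(-(a-b)[0],(a-b)[1])-.072)
print(tf(c,265.5,98,.019),tf(c,261,229,.019),tf(c,254,200,.011),tf(c,318,200,.011),tf(c,270,74,.011),tf(c,285,276,.011))
E
```

```text
[ 0.49376951 -0.1268231   0.019     ] [ 0.49779154 -0.26470486  0.019     ] 0.13794041245063007 [ 0.49578052 -0.19576398  0.019     ] slot x,y -0.020314014110373358 0.020251109348768347 yaw -0.04283811398097623
[-0.0113  0.1832  0.0851] [-0.0173  0.1833 -0.0527] [-0.0247  0.1913 -0.0224] [ 0.0442  0.1914 -0.0224] [-0.007   0.1912  0.1099] [ 0.0095  0.1914 -0.116 ]
```

```bash
python3 - <<'E'
from h import *
c=load('w26');im=c['color'];hsv=cv2.cvtColor(im,cv2.COLOR_RGB2HSV)
x=np.array([.9974,.072]);y=np.array([-.072,.9974])
for n,lo,hi,s in [('G',50,75,(.6135,-.1201)),('B',105,125,(.6176,-.1789)),('Y',22,32,(.6215,-.2367))]:
    m=((hsv[:,:,0]>=lo)&(hsv[:,:,0]<=hi)&(hsv[:,:,1]>130)).astype(np.uint8);m[:,:322]=0;m[:70]=0;m[240:]=0;m[:,440:]=0
    m=cv2.morphologyEx(m,cv2.MORPH_CLOSE,np.ones((15,15)))
    p=np.argwhere(m)[:,::-1]
    r=cv2.minAreaRect(p.astype(np.float32));w=np.array([onz(c,*q,.008)[:2] for q in cv2.boxPoints(r)])
    d=w.mean(0)-s; L=[np.linalg.norm(w[i]-w[i-1]) for i in (1,2)]
    e=w[1]-w[0] if L[0]>L[1] else w[2]-w[1]
    if e[0]<0:e=-e
    print(n,'grip x,y in slot',(d@x-.035).round(4),(d@y).round(4),np.round(L,4),'yaw',(np.arctan2(e[1],e[0])-.072).round(3))
E
```

```text
G grip x,y in slot -0.029 -0.0014 [0.0444 0.1068] yaw 0.032
B grip x,y in slot -0.0337 0.0023 [0.0449 0.1084] yaw 0.022
Y grip x,y in slot -0.0327 0.0026 [0.1106 0.0484] yaw 0.013
```

```bash
python3 -c "
from h import *
print(job.finish_job())"
```

```text
the job is handed in; nothing more can be done
None
```

The job is handed in at about 55 s. My last camera checks show everything within the stated limits, but no verdict is reported.

**What I did:** I lifted the clamp bar to about 1.35 rad, judged from how far I moved the handle. Green, blue and yellow were the only coupons present. I slid each one out towards the front and laid it in its own compartment with the grip at the brush end. The brush went into its compartment next, and then I swung the bar back down. I released the bar at the same gripper pose as when I first gripped it closed. I never went near the bottle, beaker or tip box, though I did not re-measure their positions.

**Last checks, measured from the wrist camera:**

| Part | Lengthwise in its compartment | Across | Angle off |
|---|---|---|---|
| Green coupon (limit -46 to -24 mm, ±12 mm, 0.2 rad) | -29 mm | -1 mm | 0.03 rad |
| Blue coupon | -34 mm | +2 mm | 0.02 rad |
| Yellow coupon | -33 mm | +3 mm | 0.01 rad |
| Brush (limit ±30 mm in tray x, ±55 mm in tray y, 0.35 rad) | +20 mm (tray y) | -20 mm (tray x) | 0.04 rad |

**What came out differently:**
- **Brush:** it was knocked to the front wall of its compartment after I placed it. It still looked flat on the floor and within limits, so I left it there. The picture could not settle to the millimetre how close it sits to that wall.
- **Green coupon:** it lies about 6 mm behind centre, against the rear wall, because I released it before the arm had settled.

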